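Turn the tin of spent bulbs lid-up, a quarter turn at a time

TASK

The square steel tin on the recycling bench is full of spent bulbs and has been left standing upside down on its lid. Tip it over its bottom edges a quarter turn at a time, letting it come to rest flat on its side in between, until it stands upright with the lid on top. Steady it all the way down on both turns instead of letting it fall over, keep it on the bench without lifting it, and leave everything else on the bench where it is.

Things in the scene. Friction and masses are not known exactly. Their poses are not given: they have to be found in the camera images.
- tin: Closed square metal tin, 100 x 100 mm in plan, 110 mm high, edges rounded 3.5 mm, 0.45 to 0.75 kg evenly spread, too wide to grasp. Origin: centre of the box. Its z axis points out of the plain bottom, away from the lid: up at the start (centre 55 mm above the bench, which is at height 0), level when on its side (centre 50 mm up), down when done. x and y are square to the four like sides.
- tin_lid (a point): Centre of the tin's lid face, marked by two raised circular beads (82 and 40 mm across; the bottom face has none); a bead also runs round the sides 25 mm from it. At the start it is on the bench. Any bottom edge will do to tip over; both turns go the same way, each carries the tin about 105 mm. The tin starts some 0.22 m left or right of straight ahead; the free lane leads across to the middle.
- tin_bottom (a point): Centre of the tin's plain bottom face, on top at the start. Friction of tin on bench varies, about 0.5 to 0.7, so a push may slide it as easily as tip it. Let go past the balance point it falls over at 6 rad/s or more, which breaks bulbs; steadied down by the fingers it stays under 3 rad/s.
- shard: Broken white ceramic mug, standing on its base: round base of 72 mm diameter with a jagged part of the wall up to 65 mm high. The origin is the centre of its underside, on the bench. It stands on the other side of the bench from the tin, near the end of the free lane; leave it alone.
- tray: Flattened aluminium tray lying flat, 100 x 160 mm and 9 mm high, beyond the lane. The origin is the centre of its underside. Leave it alone.
- beer_bottle: Amber glass bottle standing upright, 61 mm diameter, 228 mm high, at the right of the bench. Origin at the centre of its underside. Leave it alone.
- detergent: White plastic detergent bottle with closed cap standing upright, 80 mm diameter, 220 mm high, at the right of the bench. Origin at the centre of its underside. Leave it alone.
- can: Empty aluminium drinks can standing upright, 66 mm diameter, 115 mm high, at the left of the bench. Origin at the centre of its underside. Leave it alone.
- jar: Open glass jar standing upright, 72 mm diameter, 85 mm high, at the far side. Origin at the centre of its underside. Leave it alone.
- jar_lid: Steel jar lid lying flat, 74 mm diameter, 12 mm high, at the far side. Origin at the centre of its underside. Leave it alone.
Not all that is in view belongs to the job. What is shaped like the tin but brown or green is not meant.

How it is judged (in metres and radians):
On the way:
1. the tin lies flat on its side on the bench, at rest (angle between tin's own z axis and vertical between 1.5108 and 1.6308 rad and height (world z) of tin between 0.046 and 0.054 m and angular speed of tin below 0.3 rad/s and linear speed of tin below 0.03 m/s), for 0.2 s.
At the end, for the whole second after the job is handed in: The tin stands flat on the bench with its lid face up (within 0.06 rad of upright, centre 51 to 59 mm above the bench), released and at rest (angle between tin's own z axis and vertical between 3.08159 and 4 rad and height (world z) of tin between 0.051 and 0.059 m and angular speed of tin below 0.3 rad/s and linear speed of tin below 0.03 m/s); the robot touches nothing.
It fails at once if the tin falls over or is swung round (turns faster than 4.5 rad/s) (angular speed of tin above 4.5 rad/s).
It fails at once if the tin is lifted off the bench (centre above 90 mm; tipping takes it to 74 mm) (height (world z) of tin above 0.09 m).
It fails at once if another thing on the bench is moved by more than 20 mm or tipped over (distance of any of shard, tray, beer_bottle, detergent, can, jar, jar_lid from where it was at the start of the episode above 0.02 m or angle between any of shard, tray, beer_bottle, detergent, can, jar, jar_lid's own z axis and vertical above 0.3 rad).
It also fails if it takes over 72 s, if anything falls off the work surface, if the arm or the gripper's body presses on something with over 40 N, if the wrist force passes 120 N, or if a joint passes its speed limit or range.

ROBOT

A 6-joint arm with a two-finger parallel gripper is mounted at the origin on the work surface. World frame = base frame: x ahead of the robot, y to its left, z up, the work surface at z = 0. Lengths are in mm, angles in rad, forces in N, time in s.
With the tool pointing down it reaches from about 275 to 825 mm from the base axis. Payload 5.2 kg.
Tool frame: the origin (TCP) lies between the finger pads; the fingertips stand 8 mm ahead of it and the grasp point (between the pads) lies 11 mm behind it; x points along the fingers, y is the direction in which the jaws open and shut, and the axes are right-handed (so a half turn about x gives the same grasp; the last joint's range is limited). The gripper opens to 93 mm and grips with 3 to 60 N. Pads are 15 mm wide; open, the fingers measure 128 mm over their backs; the gripper's body (75 mm by 188 mm) begins 65 mm behind the grasp point.
Start: joints at [-1.551, 0.259, 1.535, -0, 1.348, -0.203], TCP at [121.55, -536.405, 226.653] pointing down, gripper open.
Joint ranges: [-3.14, 3.14], [-0.91, 2.08], [0.19, 2.58], [-1.22, 4.36], [0.22, 2.71], [-3.12, 3.12]. Speed limits (rad/s): [2.57, 2.57, 3.14, 3.14, 3.14, 3.14].

INTERFACE

Orientations are given as a unit quaternion [x, y, z, w].
In Python, from plant import bot gives the robot as it stands.
- The arm moves only by the tool arm_command, never from a script. Its argument "plan" is text: rows parted by semicolons, each of 5 numbers parted by spaces: the shift along the tool's x, y, z in cm, then the turn about the tool's x in degrees, then the finger opening in cm, from 0 to 9.3. In form: tx ty tz turn claw; .... A call has 1 to 12 rows; each row is the pose to reach, as a shift and turn from the pose commanded when the call began, along the tool's axes at that moment; what a row does not reach only later rows make up. A row lasts 1/12 s, in which the tool goes at most 41.7 mm and 7.16 degrees, less where a joint would pass 70% of its speed; a pose out of reach is approached as far as the arm can. A call with a gripper value outside its range is refused whole. The fingers move at their own pace and stop on an object; "grip_force" is the grip in N (left out, the last holds). Time passes only in rows, so rows that repeat a pose let the fingers close. It gives the time, the measured TCP pose, the force and the opening at its end, in the units of the state.
- bot.read_state(): the state, without advancing time (a new reading comes with each control period).
- bot.grab_frame(name): name is "scene" or "top"; returns a dict with "color" (480x640x3 uint8, red, green, blue), "camera_matrix" (3x3 intrinsics, pixels), "pose" (4x4, takes a point from camera to world coordinates). Camera axes: x right, y down, z forward; pixel columns grow to the right and rows downward; lengths in mm; the calibration is good to about 2 mm. A picture is of the moment at which its call begins. There is no depth.
- bot.close_job(): hands the job in, once; it reports no verdict.
The state is a dict: "t": time; "q": joint angles; "qd": joint speeds; "joint_efforts": joint torques, N m; "eef_pos": TCP position; "tcp_rot": TCP orientation; "ft_force": force on the tool from outside, world axes, zero at the start; "ft_torque": the same for the moment, N m; "opening": finger opening in mm.
Only numpy, scipy, OpenCV 4.12 (cv2) and the standard library are available. Lean on these libraries where they do the work, as an engineer would, in place of code of your own. Each camera call takes 0.05 s, during which the arm holds its last target.

## Working session

There is one attempt and no reset: what is moved stays moved. The work goes in short steps, Python scripts to look and compute and a tool call to move; the robot and the scene stay as the last step left them, time stands still between calls to the robot, and variables do not carry over. Pictures are saved under pics/ and viewed, and the job is handed in when it is done.

Besides the shell and the picture viewer there is one more tool, called after "Call:" in YAML: its name, and indented under it one key for each argument. arm_command: Moves the arm, as the interface text tells. Its arguments: {"type":"object","properties":{"plan":{"type":"string"},"grip_force":{"type":"number"}},"required":["plan"]}

```bash
mkdir -p pics; ls; python3 - <<'E'
from plant import bot
import cv2
s=bot.read_state(); print(s)
for n in("scene","top"):
    f=bot.grab_frame(n); cv2.imwrite(f"pics/{n}0.png",f["color"][:,:,::-1]); print(f["camera_matrix"],f["pose"].round(3))
E
```

```text
pics
{'t': 0.0, 'q': array([-1.55079062e+00,  2.59346443e-01,  1.53611353e+00, -2.06890141e-05,
        1.34799204e+00, -2.02786662e-01]), 'qd': array([ 0.00170576, -0.00066938, -0.00022421, -0.00084776,  0.00190525,
        0.00134454]), 'joint_efforts': array([-1.39455758e-03, -4.37308753e+01, -2.84003377e+01,  7.19843013e-02,
        4.13170061e-02, -1.70722465e-04]), 'eef_pos': array([ 121.53623466, -535.84050388,  225.80363152]), 'tcp_rot': array([ 0.70277644,  0.07926306, -0.70267066,  0.07795248]), 'ft_force': array([ 0.05419039,  0.15522118, -0.58048188]), 'ft_torque': array([ 0.00149567, -0.03931082, -0.03876945]), 'opening': 92.80412623779677}
[[465.60295871   0.         322.5856738 ]
 [  0.         465.60295871 242.46012907]
 [  0.           0.           1.        ]] [[ 8.970000e-01  3.710000e-01 -2.400000e-01  8.948710e+02]
 [ 4.410000e-01 -7.640000e-01  4.710000e-01 -6.090510e+02]
 [-9.000000e-03 -5.280000e-01 -8.490000e-01  1.179603e+03]
 [ 0.000000e+00  0.000000e+00  0.000000e+00  1.000000e+00]]
[[543.68319282   0.         322.48856069]
 [  0.         543.68319282 241.81095426]
 [  0.           0.           1.        ]] [[ 2.300000e-02 -9.970000e-01  7.500000e-02  4.790190e+02]
 [-1.000000e+00 -2.300000e-02  2.000000e-03 -8.427000e+00]
 [-0.000000e+00 -7.500000e-02 -9.970000e-01  1.455422e+03]
 [ 0.000000e+00  0.000000e+00  0.000000e+00  1.000000e+00]]
```

View pics/scene0.png

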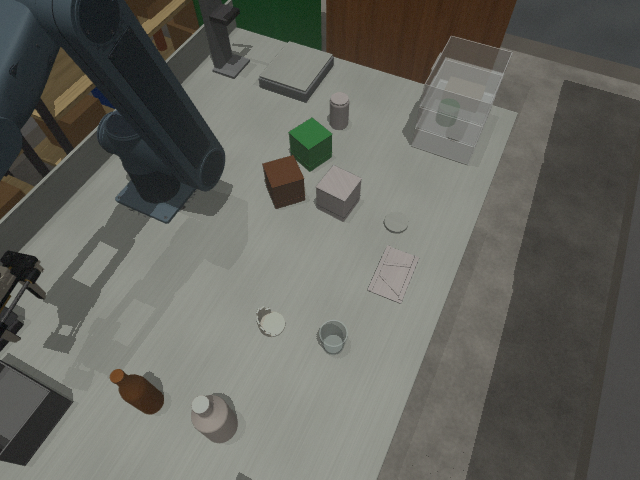

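View pics/top0.png

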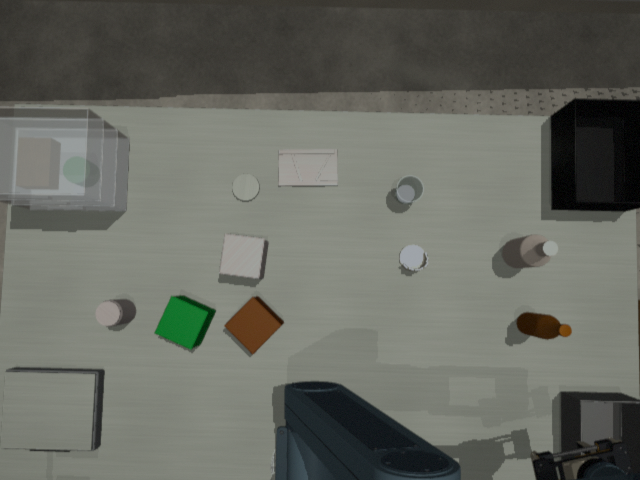

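The top view shows the grey tin with its top face at about (243,256). The brown block at (254,325) and the green block at (185,322) are decoys. The shard is at (413,258), the tray at (308,168), the jar at (408,190) and the jar lid at (246,187). The tin has to tip to the right in this image, towards −y.

```bash
cat > h.py <<'E'
from plant import bot
import cv2, numpy as np
from scipy.spatial.transform import Rotation as R
def ray(f,u,v,z):
    K=f["camera_matrix"];P=f["pose"]
    d=P[:3,:3]@np.linalg.solve(K,[u,v,1.]);o=P[:3,3]
    return o+d*(z-o[2])/d[2]
def proj(f,p):
    P=f["pose"];c=P[:3,:3].T@(np.array(p,float)-P[:3,3]);q=f["camera_matrix"]@c
    return q[:2]/q[2]
def crop(f,u,v,r,name,s=5):
    u,v=int(u),int(v);c=f["color"][max(0,v-r):v+r,max(0,u-r):u+r,::-1]
    cv2.imwrite("pics/"+name,cv2.resize(c,None,fx=s,fy=s,interpolation=cv2.INTER_CUBIC)); return max(0,u-r),max(0,v-r)
E
python3 - <<'E'
from h import *
f=bot.grab_frame("top");print(crop(f,243,258,50,"t1.png"))
g=bot.grab_frame("scene");print(crop(g,338,190,50,"s1.png"))
print("state R",R.from_quat(bot.read_state()["tcp_rot"]).as_matrix().round(3))
c=f["color"].astype(int)
for p in[(243,256),(265,275),(225,290),(190,256)]:print(p,c[p[1],p[0]])
E
```

```text
(193, 208)
(288, 140)
state R [[-0.     0.221 -0.975]
 [ 0.001 -0.975 -0.221]
 [-1.    -0.001 -0.   ]]
(243, 256) [159 158 153]
(265, 275) [134 138 128]
(225, 290) [134 137 128]
(190, 256) [137 140 131]
```

View pics/t1.png

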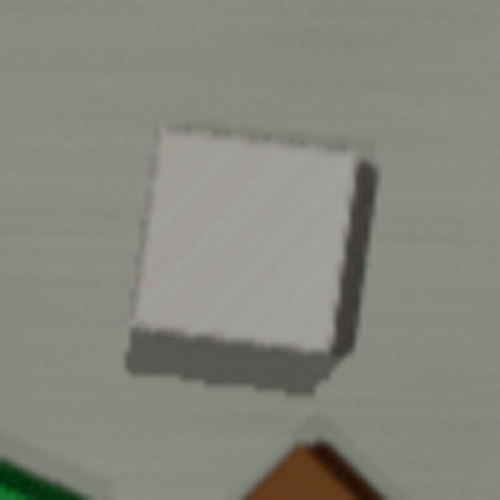

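View pics/s1.png

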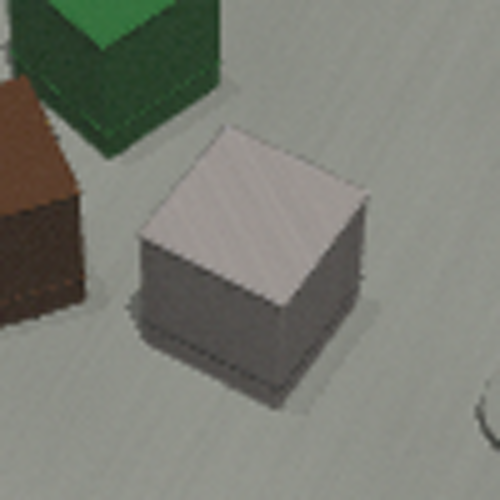

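```bash
cat >> h.py <<'E'
def topquad(f,u,v,z,lo=148,r=60,show=True):
    c=f["color"].astype(int); m=((c.min(2)>=lo)).astype(np.uint8)*255
    m=cv2.morphologyEx(m,cv2.MORPH_OPEN,np.ones((3,3),np.uint8)); m=cv2.morphologyEx(m,cv2.MORPH_CLOSE,np.ones((5,5),np.uint8))
    n,l,st,ce=cv2.connectedComponentsWithStats(m)
    i=l[int(v),int(u)]; print("area",st[i])
    cn=max(cv2.findContours((l==i).astype(np.uint8),cv2.RETR_EXTERNAL,cv2.CHAIN_APPROX_NONE)[0],key=cv2.contourArea)
    w=np.array([ray(f,p[0][0],p[0][1],z)[:2] for p in cn],np.float32)
    return cv2.minAreaRect(w),cv2.boxPoints(cv2.minAreaRect(cn)).round(1)
E
python3 - <<'E'
from h import *
f=bot.grab_frame("top");print(topquad(f,243,256,110))
E
```

```text
area [ 221  236   42   41 1422]
(((541.8720092773438, 194.1879119873047), (93.86902618408203, 94.05950927734375), 83.6920394897461), array([[220.3, 271.7],
       [225.3, 234. ],
       [262.7, 239. ],
       [257.7, 276.7]], dtype=float32))
```

The crop shows the tin's top face corners at (225,234), (264.4,238), (260,278.4) and (219.6,274), with the bead low on its sides as expected. The brown block starts at about row 296.

```bash
python3 - <<'E'
from h import *
f=bot.grab_frame("top")
c=[ray(f,u,v,110)[:2] for u,v in[(225,234),(264.4,238),(260,278.4),(219.6,274)]]
for i in range(4):
  d=c[(i+1)%4]-c[i];print(c[i].round(1),np.linalg.norm(d).round(1),np.degrees(np.arctan2(d[1],d[0])).round(1))
print(np.mean(c,0))
g=bot.grab_frame("scene")
k=[ray(g,288+x/5,140+y/5,110)[:2] for x,y in[(230,127),(367,197),(284,303),(142,235)]]
for i in range(4):
  d=k[(i+1)%4]-k[i];print(k[i].round(1),np.linalg.norm(d).round(1),np.degrees(np.arctan2(d[1],d[0])).round(1))
print(np.mean(k,0))
for n,u,v in[("shard",413,258),("lid",246,187),("brown corner top",254,297)]:print(n,ray(f,u,v,0 if n!="brown corner top" else 110).round(0))
for z in(0,):print(ray(f,308,168,0),ray(f,408,195,0))
print(bot.read_state()["eef_pos"],bot.read_state()["t"])
E
```

```text
[593.9 236.8] 98.5 -94.5
[586.2 138.6] 100.6 175.6
[485.9 146.4] 100.5 85.1
[494.4 246.5] 99.9 -5.6
[540.08451154 192.05469017]
[503.  244.7] 97.1 -8.2
[599.1 230.8] 92.9 -97.0
[587.8 138.6] 95.9 174.7
[492.3 147.5] 97.8 83.7
[545.55048395 190.38323912]
shard [ 550. -249.    0.]
lid [732. 205.   0.]
brown corner top [440. 160. 110.]
[787.99771777  38.23902195   0.        ] [ 720.24400527 -233.70644067    0.        ]
[ 121.56794324 -536.26555384  226.43043055] 0.35
```

```bash
cat >> h.py <<'E'
import json,os
# tin frame: O=(x,y), forward angle a (deg). f forward, s lateral = forward rotated +90
def cur():
    if os.path.exists("cmd.json"): return json.load(open("cmd.json"))
    return dict(p=[121.55,-536.405,226.653],psi=-77.2)
def axes(psi):
    r=np.radians(psi); y=np.array([np.cos(r),np.sin(r),0]); x=np.array([0,0,-1.]); return x,y,np.cross(x,y)
def row(p,psi,w):
    c=cur();x,y,z=axes(c["psi"]);d=(np.array(p)-c["p"])/10
    t=-(psi-c["psi"]); t=(t+180)%360-180
    return f"{d@x:.2f} {d@y:.2f} {d@z:.2f} {t:.1f} {w/10:.2f}"
def did(s):  # record last commanded row
    v=[float(a) for a in s.split()];c=cur();x,y,z=axes(c["psi"])
    c["p"]=list(np.array(c["p"])+10*(v[0]*x+v[1]*y+v[2]*z));c["psi"]=c["psi"]-v[3];json.dump(c,open("cmd.json","w"));print("cmd",np.round(c["p"],1),round(c["psi"],1))
def fdir(a): r=np.radians(a);return np.array([np.cos(r),np.sin(r)]),np.array([-np.sin(r),np.cos(r)])
def pose_back(O,a,fc,s,zt,phi,w):
    """TCP so that back finger's most forward line is at fc, finger centre at s; jaws turned phi (toward +s)"""
    n,l=fdir(a); E=8.75*np.cos(np.radians(phi))+7.5*abs(np.sin(np.radians(phi)))
    y=fdir(a+phi)[0]; c=np.array(O)+n*(fc-E)+l*s; p=c+y*(w/2+8.75)
    return [*p,zt+8],a+phi
def pose_front(O,a,fc,s,zt,phi,w):
    """front finger's rearmost line at fc, centre at s"""
    n,l=fdir(a); E=8.75*np.cos(np.radians(phi))+7.5*abs(np.sin(np.radians(phi)))
    y=fdir(a+phi)[0]; c=np.array(O)+n*(fc+E)+l*s; p=c-y*(w/2+8.75)
    return [*p,zt+8],a+phi
def show():
    s=bot.read_state();print("t",round(s["t"],2),"p",s["eef_pos"].round(1),"F",s["ft_force"].round(2),"w",round(s["opening"],1),"q",s["q"].round(2))
E
python3 - <<'E'
from h import *
O=(542,191);a=-95
p,ps=pose_back(O,a,-75,-10,240,50,93);print(p,ps);print(row(p,ps,93))
p2,ps=pose_back(O,a,-75,-10,88,50,93);print(p2,ps);print(row(p2,ps,93))
E
```

```text
[np.float64(578.63332020492), np.float64(238.84496979606098), 248] -45
-2.13 -65.47 -61.75 -32.2 9.30
[np.float64(578.63332020492), np.float64(238.84496979606098), 96] -45
13.07 -65.47 -61.75 -32.2 9.30
```

Call:
arm_command:
  plan: "-3 0 0 0 9.3; -6 -3 -3 -3 9.3; -6 -6 -5.5 -6 9.3; -6 -9 -8 -9 9.3; -6 -11.5 -10.5 -12 9.3; -6 -14 -13 -15 9.3; -6 -17 -15.5 -18 9.3; -6 -19.5 -18 -20 9.3; -6 -22 -20.5 -22 9.3; -6 -25 -23 -24 9.3; -6 -27.5 -25.5 -26 9.3; -6 -30 -28 -28 9.3"

```text
t: 1.35
eef_pos: [328.7, -180.2, 287.0]
tcp_rot: [0.663, 0.246, -0.662, 0.247]
ft_force: [0.8, -0.3, -0.5]
opening: 92.6
```

```bash
python3 - <<'E'
from h import *
did("-6 -30 -28 -28 9.3"); show()
O=(542,191);a=-95
p,ps=pose_back(O,a,-75,-10,240,50,93);print(row(p,ps,93))
E
```

```text
cmd [ 328.1 -181.8  286.7] -49.2
t 1.35 p [ 328.7 -180.2  287. ] F [ 0.79 -0.28 -0.47] w 92.6 q [-0.8  -0.11  1.79  0.    1.46  0.06]
3.87 -15.48 -46.45 -4.2 9.30
```

Call:
arm_command:
  plan: "0 -1.3 -4 -0.5 9.3; 0 -2.6 -7.8 -1 9.3; 0 -3.9 -11.6 -1.5 9.3; 0 -5.2 -15.5 -2 9.3; 0 -6.5 -19.4 -2.5 9.3; 0.5 -7.8 -23.2 -3 9.3; 1 -9 -27 -3.5 9.3; 2 -10.3 -31 -4 9.3; 3 -11.6 -35 -4.2 9.3; 3.9 -13 -39 -4.2 9.3; 3.9 -14.2 -42.7 -4.2 9.3; 3.9 -15.5 -46.5 -4.2 9.3"

```text
t: 2.35
eef_pos: [579.3, 240.6, 246.5]
tcp_rot: [-0.653, -0.271, 0.654, -0.27]
ft_force: [-0.1, 0.4, 0.6]
opening: 92.9
```

```bash
python3 - <<'E'
from h import *
did("3.9 -15.5 -46.5 -4.2 9.3"); show()
O=(542,191);a=-95
for f,z in((-75,88),(-55,88),(-50,88)):
  p,ps=pose_back(O,a,f,-10,z,50,93);print(row(p,ps,93))
f=bot.grab_frame("top");crop(f,243,258,60,"t2.png")
E
```

```text
cmd [578.8 239.3 247.7] -45.0
t 2.35 p [579.3 240.6 246.5] F [-0.07  0.35  0.62] w 92.9 q [ 0.22  0.39  1.3  -0.    1.45  1.  ]
15.17 0.02 0.05 0.0 9.30
15.17 1.31 1.58 0.0 9.30
15.17 1.63 1.97 0.0 9.30
```

View pics/t2.png

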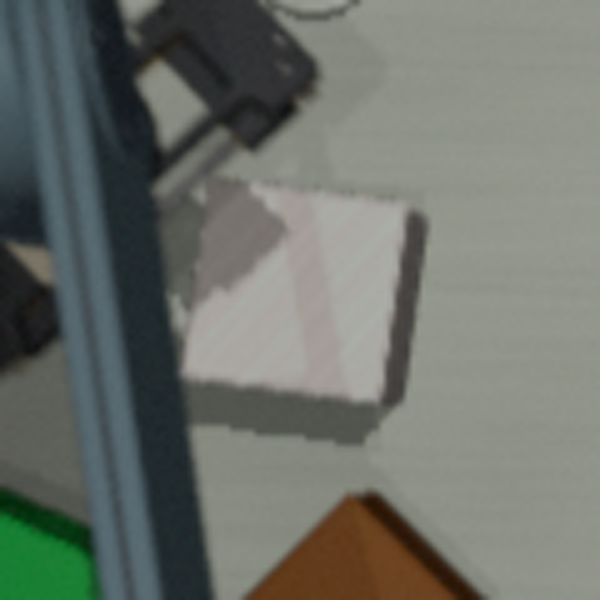

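The gripper sits up and to the left of the untouched tin, as planned, so I'll lower it behind the tin's back face.

Call:
arm_command:
  plan: "4 0 0 0 9.3; 8 0 0 0 9.3; 12 0 0 0 9.3; 15.2 0 0 0 9.3; 15.2 0.6 0.8 0 9.3; 15.2 1 1.2 0 9.3; 15.2 1.3 1.6 0 9.3; 15.2 1.3 1.6 0 9.3"

```text
t: 3.07
eef_pos: [578.9, 217.2, 98.8]
tcp_rot: [0.655, 0.27, -0.652, 0.27]
ft_force: [-0.3, -1.0, 1.0]
opening: 93.0
```

```bash
python3 - <<'E'
from h import *
did("15.2 1.3 1.6 0 9.3"); show()
f=bot.grab_frame("scene");crop(f,338,180,60,"s2.png")
E
```

```text
cmd [576.7 218.8  95.7] -45.0
t 3.07 p [578.9 217.2  98.8] F [-0.26 -1.    0.98] w 93.0 q [ 0.18  0.48  1.53 -0.    1.12  0.97]
```

View pics/s2.png

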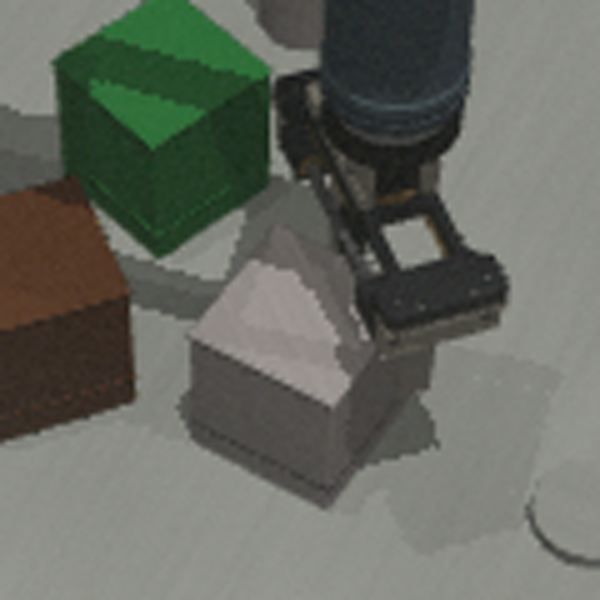

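Call:
arm_command:
  plan: "0 0 0 0 9.3; 0 0 0 0 9.3; 0 0 0 0 9.3"

```text
t: 3.37
eef_pos: [577.5, 218.4, 96.8]
tcp_rot: [0.654, 0.27, -0.653, 0.271]
ft_force: [0.3, 0.2, 0.8]
opening: 93.4
```

```bash
cat >> h.py <<'E'
def arc(th,h,b=100):  # position of body point (b behind pivot, h high) relative to pivot
    t=np.radians(th);return -b*np.cos(t)+h*np.sin(t), b*np.sin(t)+h*np.cos(t)
E
python3 - <<'E'
from h import *
O=(542,191);a=-95
for th,h in((0,88),(0.5,89),(2,90),(4,91),(6,92),(8,92),(10,92),(12,92),(14,92)):
  f,z=arc(th,h);p,ps=pose_back(O,a,50+f+1,-10,z,50,93);print(th,row(p,ps,93))
E
```

```text
0 -0.03 0.39 0.44 0.0 9.30
0.5 -0.22 0.44 0.50 0.0 9.30
2 -0.58 0.60 0.69 0.0 9.30
4 -1.01 0.82 0.95 0.0 9.30
6 -1.43 1.04 1.22 0.0 9.30
8 -1.74 1.28 1.50 0.0 9.30
10 -2.03 1.52 1.78 0.0 9.30
12 -2.31 1.76 2.08 0.0 9.30
14 -2.58 2.01 2.38 0.0 9.30
```

Call:
arm_command:
  plan: "0 0.2 0.2 0 9.3; 0 0.4 0.45 0 9.3; -0.2 0.45 0.5 0 9.3; -0.4 0.5 0.6 0 9.3; -0.6 0.6 0.7 0 9.3; -0.8 0.7 0.8 0 9.3; -1 0.8 0.95 0 9.3; -1 0.8 0.95 0 9.3"

```text
t: 4.03
eef_pos: [576.0, 205.5, 106.0]
tcp_rot: [0.653, 0.27, -0.653, 0.27]
ft_force: [-1.1, 1.5, -1.6]
opening: 92.9
```

```bash
python3 - <<'E'
from h import *
did("-1 0.8 0.95 0 9.3"); show()
f=bot.grab_frame("scene");crop(f,338,180,60,"s3.png")
f=bot.grab_frame("top");crop(f,243,258,60,"t3.png")
E
```

```text
cmd [575.7 206.5 105.7] -45.0
t 4.03 p [576.  205.5 106. ] F [-1.14  1.54 -1.56] w 92.9 q [ 0.16  0.47  1.54 -0.    1.14  0.95]
```

View pics/s3.png

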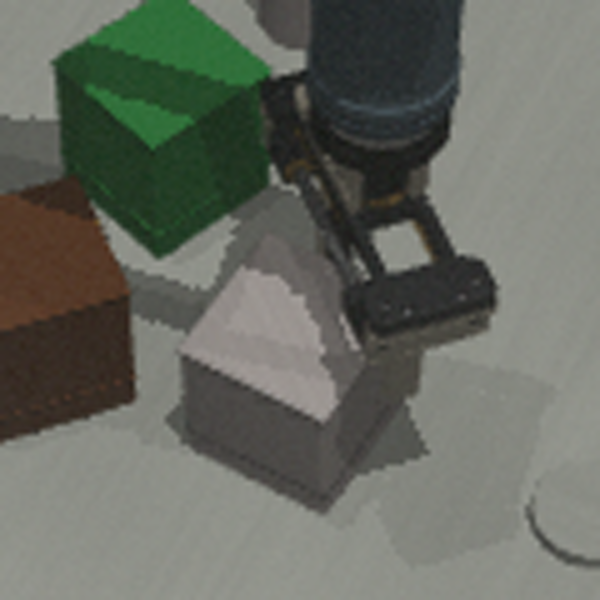

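View pics/t3.png

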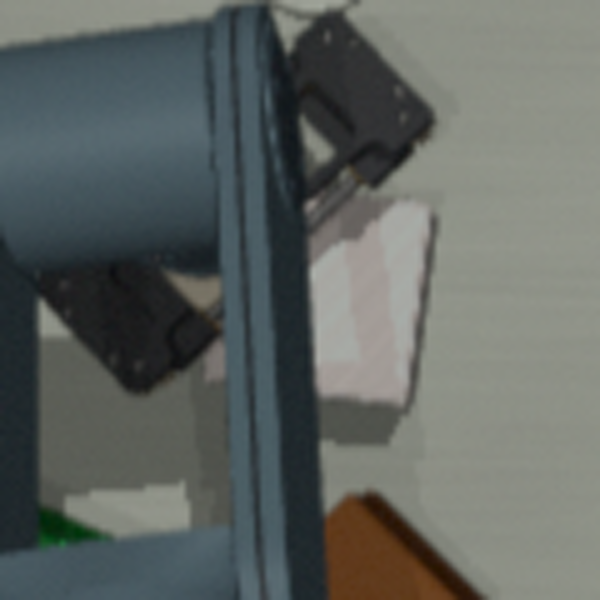

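It is tilting: the front top edge now overhangs and the base has barely moved. I'll carry on along the arc.

```bash
python3 - <<'E'
from h import *
O=(542,191);a=-95
for th,h in((4,91),(8,92),(12,92),(16,92),(20,92)):
  f,z=arc(th,h);p,ps=pose_back(O,a,50+f+1,-10,z,50,93);print(th,row(p,ps,93))
E
```

```text
4 -0.01 0.02 -0.00 0.0 9.30
8 -0.74 0.48 0.55 0.0 9.30
12 -1.31 0.96 1.13 0.0 9.30
16 -1.83 1.47 1.73 0.0 9.30
20 -2.30 2.00 2.37 0.0 9.30
```

Call:
arm_command:
  plan: "-0.2 0.1 0.15 0 9.3; -0.45 0.25 0.3 0 9.3; -0.7 0.45 0.5 0 9.3; -0.9 0.6 0.7 0 9.3; -1.1 0.75 0.9 0 9.3; -1.3 0.95 1.1 0 9.3; -1.5 1.1 1.3 0 9.3; -1.65 1.3 1.5 0 9.3; -1.85 1.45 1.7 0 9.3; -1.85 1.45 1.7 0 9.3"

```text
t: 4.97
eef_pos: [574.4, 183.0, 124.7]
tcp_rot: [0.654, 0.27, -0.653, 0.27]
ft_force: [-0.2, 1.1, -0.7]
opening: 92.9
```

```bash
python3 - <<'E'
from h import *
did("-1.85 1.45 1.7 0 9.3"); show()
f=bot.grab_frame("scene");crop(f,338,190,60,"s4.png")
f=bot.grab_frame("top");crop(f,253,258,60,"t4.png")
E
```

```text
cmd [573.9 184.2 124.2] -45.0
t 4.97 p [574.4 183.  124.7] F [-0.24  1.14 -0.67] w 92.9 q [ 0.12  0.43  1.54 -0.    1.17  0.91]
```

View pics/s4.png

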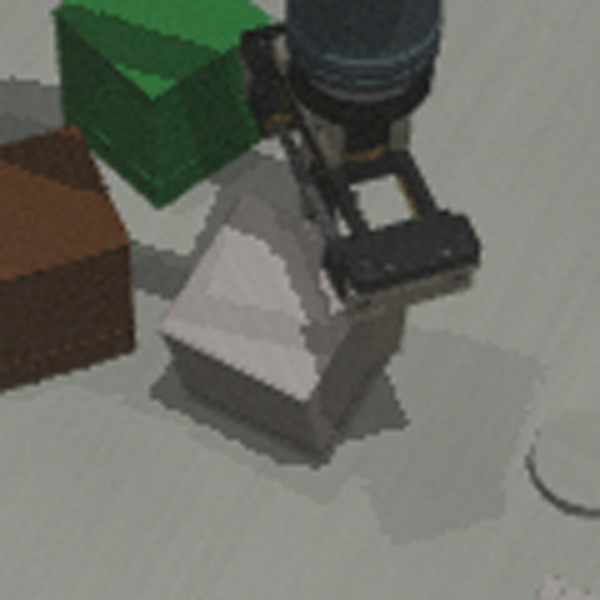

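View pics/t4.png

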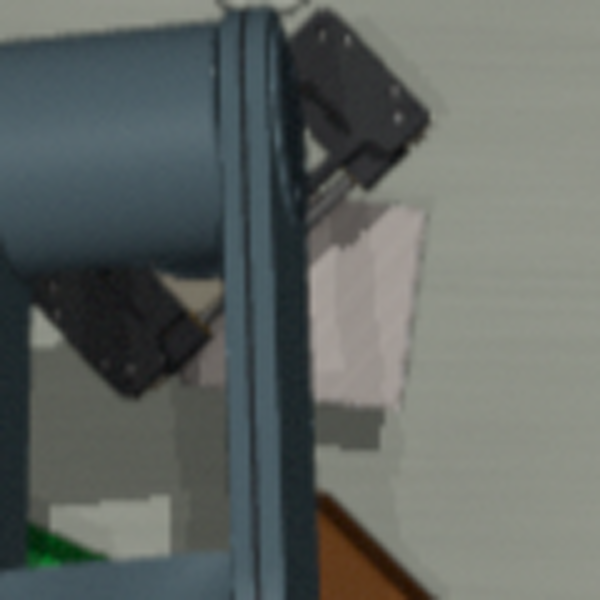

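```bash
python3 - <<'E'
from h import *
O=(542,191);a=-95
for th,h,phi,s in((16,92,50,-10),(20,92,50,-10),(24,92,50,-10),(24,92,44,-9),(24,92,37,-8),(24,92,30,-7),(24,92,23,-5),(24,92,16,-4),(24,92,9,-2),(24,92,3,-1),(24,92,0,0)):
  f,z=arc(th,h);p,ps=pose_back(O,a,50+f+1,s,z,phi,93);print(th,phi,row(p,ps,93))
E
```

```text
16 50 0.02 0.02 0.03 0.0 9.30
20 50 -0.45 0.55 0.67 0.0 9.30
24 50 -0.86 1.10 1.32 0.0 9.30
24 44 -0.86 1.14 1.82 6.0 9.30
24 37 -0.86 1.11 2.43 13.0 9.30
24 30 -0.86 1.00 3.02 20.0 9.30
24 23 -0.86 0.91 3.54 27.0 9.30
24 16 -0.86 0.67 4.09 34.0 9.30
24 9 -0.86 0.46 4.55 41.0 9.30
24 3 -0.86 0.18 4.96 47.0 9.30
24 0 -0.86 0.06 5.11 50.0 9.30
```

Call:
arm_command:
  plan: "-0.25 0.3 0.35 0 9.3; -0.45 0.55 0.65 0 9.3; -0.65 0.85 1 0 9.3; -0.85 1.1 1.3 0 9.3; -0.85 1.15 1.8 6 9.3; -0.85 1.1 2.45 13 9.3; -0.85 1 3 20 9.3; -0.85 0.9 3.55 27 9.3; -0.85 0.7 4.1 34 9.3; -0.85 0.45 4.55 41 9.3; -0.85 0.2 4.95 47 9.3; -0.85 0.05 5.1 50 9.3"

```text
t: 6.07
eef_pos: [537.9, 146.5, 132.9]
tcp_rot: [-0.706, 0.033, 0.706, 0.033]
ft_force: [-0.3, 0.8, 0.5]
opening: 93.0
```

```bash
python3 - <<'E'
from h import *
did("-.85 .05 5.1 50 9.3"); show()
f=bot.grab_frame("scene");crop(f,338,190,60,"s5.png")
f=bot.grab_frame("top");crop(f,253,258,60,"t5.png")
E
```

```text
cmd [538.2 147.8 132.7] -95.0
t 6.07 p [537.9 146.5 132.9] F [-0.29  0.8   0.51] w 93.0 q [ 0.07  0.35  1.65 -0.    1.14  1.73]
```

View pics/s5.png

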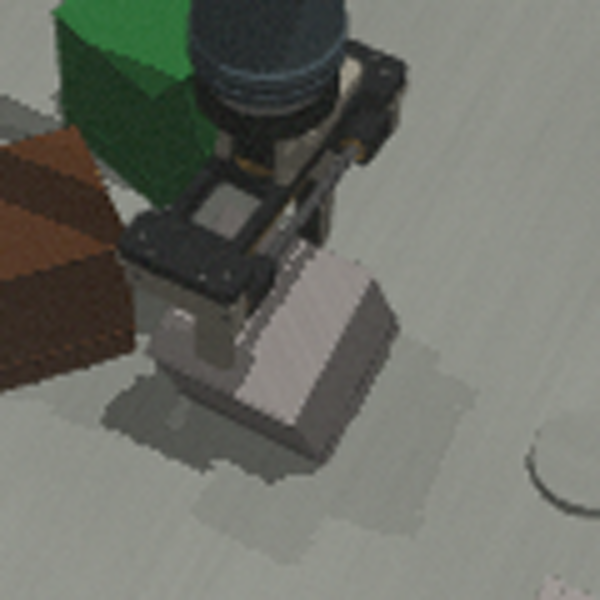

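View pics/t5.png

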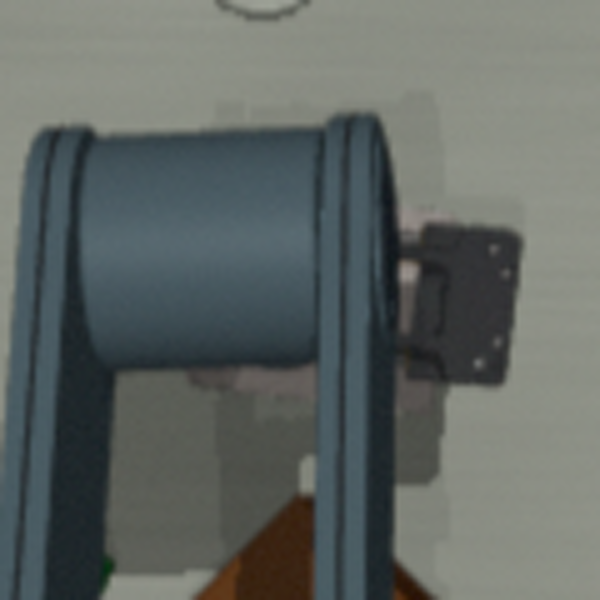

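The tin is straddled now, and the pivot corner has stayed at crop (320,465). Next I'll narrow the jaws around the top edge with the back finger held in place.

```bash
python3 - <<'E'
from h import *
O=(542,191);a=-95
for th,h,w in((24,92,93),(24,92,80),(24,92,70),(25,92,60),(26,92,55),(28,92,50),(30,92,46)):
  f,z=arc(th,h);p,ps=pose_back(O,a,50+f+1,0,z,0,w);print(th,w,row(p,ps,w))
E
```

```text
24 93 -0.01 0.02 -0.00 0.0 9.30
24 80 -0.01 -0.63 -0.00 0.0 8.00
24 70 -0.01 -1.13 -0.00 0.0 7.00
25 60 -0.10 -1.41 -0.00 0.0 6.00
26 55 -0.19 -1.44 -0.00 0.0 5.50
28 50 -0.35 -1.25 -0.00 0.0 5.00
30 46 -0.50 -1.00 -0.00 0.0 4.60
```

Call:
arm_command:
  plan: "0 -0.1 0 0 9.1; 0 -0.3 0 0 8.7; 0 -0.5 0 0 8.3; 0 -0.7 0 0 7.9; 0 -0.9 0 0 7.5; 0 -1.15 0 0 7"

```text
t: 6.67
eef_pos: [539.5, 158.8, 132.6]
tcp_rot: [0.706, -0.031, -0.706, -0.031]
ft_force: [0.8, 2.1, -1.0]
opening: 72.8
```

```bash
python3 - <<'E'
from h import *
did("0 -1.15 0 0 7"); show()
O=(542,191);a=-95
for th,h,w in((24,92,70),(25,92,60),(26,92,55),(28,92,50),(30,92,46),(33,91,44),(36,90,42)):
  f,z=arc(th,h);p,ps=pose_back(O,a,50+f+1,0,z,0,w);print(th,w,row(p,ps,w))
E
```

```text
cmd [539.2 159.2 132.7] -95.0
t 6.67 p [539.5 158.8 132.6] F [ 0.84  2.09 -0.99] w 72.8 q [ 0.09  0.36  1.64 -0.    1.15  1.75]
24 70 -0.01 0.02 -0.00 0.0 7.00
25 60 -0.10 -0.26 -0.00 0.0 6.00
26 55 -0.19 -0.29 -0.00 0.0 5.50
28 50 -0.35 -0.10 -0.00 0.0 5.00
30 46 -0.50 0.15 -0.00 0.0 4.60
33 44 -0.61 0.68 -0.00 0.0 4.40
36 42 -0.69 1.21 -0.00 0.0 4.20
```

Call:
arm_command:
  plan: "-0.05 -0.15 0 0 6.5; -0.1 -0.25 0 0 6; -0.2 -0.3 0 0 5.5; -0.25 -0.2 0 0 5.2; -0.35 -0.1 0 0 5; -0.45 0 0 0 4.8; -0.5 0.15 0 0 4.6; -0.55 0.35 0 0 4.5; -0.6 0.5 0 0 4.5; -0.6 0.7 0 0 4.4; -0.6 0.7 0 0 4.4"

```text
t: 7.58
eef_pos: [539.0, 151.1, 138.8]
tcp_rot: [0.707, -0.031, -0.706, -0.031]
ft_force: [-1.0, 1.2, 3.9]
opening: 44.1
```

```bash
python3 - <<'E'
from h import *
did("-.6 .7 0 0 4.4"); show()
f=bot.grab_frame("scene");crop(f,338,190,60,"s6.png")
O=(542,191);a=-95
for th,h,w in((33,91,44),(36,91,42),(39,90,40),(42,89,38),(45,88,38)):
  f,z=arc(th,h);c=arc(th,110);p,ps=pose_back(O,a,50+f+1,0,z,0,w);hd=c[1]-z;print(th,w,row(p,ps,w),"snug w",hd*2/np.sin(np.radians(2*th)))
E
```

```text
cmd [538.6 152.3 138.7] -95.0
t 7.58 p [539.  151.1 138.8] F [-1.03  1.18  3.91] w 44.1 q [ 0.07  0.35  1.64 -0.    1.16  1.73]
33 44 -0.01 -0.02 -0.00 0.0 4.40 snug w 34.88549071675664
36 42 -0.17 0.57 -0.00 0.0 4.20 snug w 32.32473071737755
39 40 -0.22 1.10 -0.00 0.0 4.00 snug w 31.780314581314986
42 38 -0.24 1.63 -0.00 0.0 3.80 snug w 31.384007547156788
45 38 -0.23 2.26 -0.00 0.0 3.80 snug w 31.112698372208115
```

View pics/s6.png

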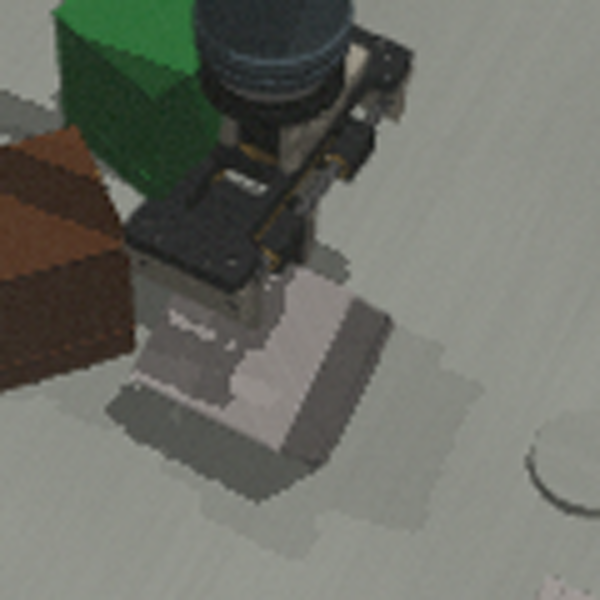

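Call:
arm_command:
  plan: "-0.1 0.25 0 0 4.3; -0.2 0.55 0 0 4.1; -0.2 0.8 0 0 4; -0.25 1.1 0 0 3.8; -0.25 1.35 0 0 3.7; -0.25 1.6 0 0 3.6; -0.25 1.8 0 0 3.6; -0.25 2 0 0 3.6; -0.25 2.2 0 0 3.6; -0.25 2.2 0 0 3.6; -0.25 2.2 0 0 3.6"

```text
t: 8.55
eef_pos: [536.8, 129.6, 141.1]
tcp_rot: [-0.706, 0.031, 0.706, 0.031]
ft_force: [-1.2, 0.0, 0.3]
opening: 35.9
```

```bash
python3 - <<'E'
from h import *
did("-.25 2.2 0 0 3.6"); show()
f=bot.grab_frame("scene");print(crop(f,338,190,60,"s7.png"))
E
```

```text
cmd [536.7 130.3 141.2] -95.0
t 8.55 p [536.8 129.6 141.1] F [-1.2   0.05  0.26] w 35.9 q [ 0.03  0.33  1.65 -0.    1.16  1.69]
(278, 130)
```

View pics/s7.png

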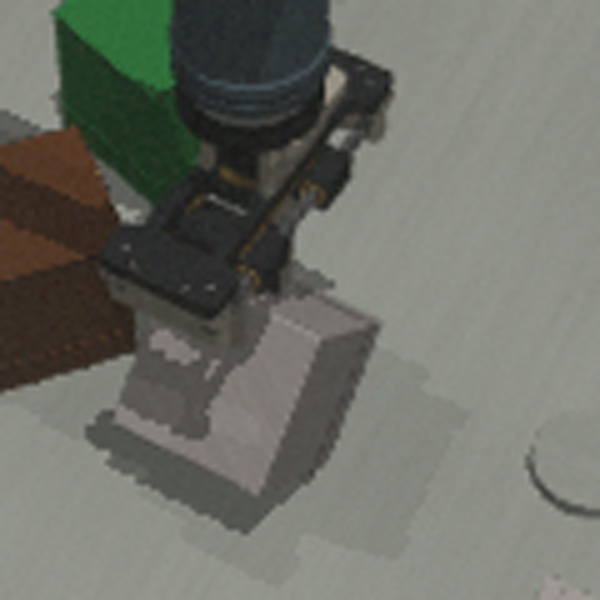

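The tin is at roughly 48°, just past balance, and now leans on the front finger. I'll lower it with the front finger and open the jaws as it goes.

```bash
python3 - <<'E'
from h import *
O=(542,191);a=-95
for th,d,w in((48.5,19.6,36),(50,19.5,40),(52,19.5,44),(54,19,48),(56,19,52),(58,19,56),(60,18.5,61),(62,18,66),(64,18,71),(66,18,76),(68,18,81),(70,18,86)):
  f,z=arc(th,110,100-d);p,ps=pose_front(O,a,50+f,0,z,0,w);print(th,w,row(p,ps,w),"minw",d/np.cos(np.radians(th)))
E
```

```text
48.5 36 0.00 0.02 -0.00 0.0 3.60 minw 29.579545703118516
50 40 0.08 0.16 -0.00 0.0 4.00 minw 30.33661462377804
52 44 0.20 0.42 -0.00 0.0 4.40 minw 31.673250286913508
54 48 0.30 0.65 -0.00 0.0 4.80 minw 32.32473071737752
56 52 0.45 0.90 -0.00 0.0 5.20 minw 33.977541349456615
58 56 0.62 1.15 -0.00 0.0 5.60 minw 35.85451838119731
60 61 0.76 1.31 -0.00 0.0 6.10 minw 36.99999999999999
62 66 0.91 1.47 -0.00 0.0 6.60 minw 38.340980427411225
64 71 1.12 1.65 -0.00 0.0 7.10 minw 41.06109658868746
66 76 1.35 1.82 -0.00 0.0 7.60 minw 44.25468004033629
68 81 1.59 1.99 -0.00 0.0 8.10 minw 48.05040892597227
70 86 1.85 2.14 -0.00 0.0 8.60 minw 52.62847920293556
```

Call:
arm_command:
  plan: "0.05 0.1 0 0 3.8; 0.1 0.2 0 0 4; 0.15 0.3 0 0 4.2; 0.2 0.4 0 0 4.4; 0.25 0.55 0 0 4.6; 0.3 0.65 0 0 4.8; 0.4 0.8 0 0 5; 0.45 0.9 0 0 5.2; 0.55 1 0 0 5.4; 0.6 1.15 0 0 5.6; 0.7 1.25 0 0 5.9; 0.75 1.3 0 0 6.1"

```text
t: 9.6
eef_pos: [535.6, 116.6, 133.5]
tcp_rot: [-0.706, 0.031, 0.706, 0.031]
ft_force: [-0.7, -0.9, -0.3]
opening: 60.3
```

```bash
python3 - <<'E'
from h import *
did(".75 1.3 0 0 6.1"); show()
f=bot.grab_frame("scene");print(crop(f,338,190,60,"s8.png"))
E
```

```text
cmd [535.5 117.4 133.7] -95.0
t 9.6 p [535.6 116.6 133.5] F [-0.68 -0.94 -0.31] w 60.3 q [ 0.01  0.34  1.67 -0.    1.14  1.67]
(278, 130)
```

View pics/s8.png

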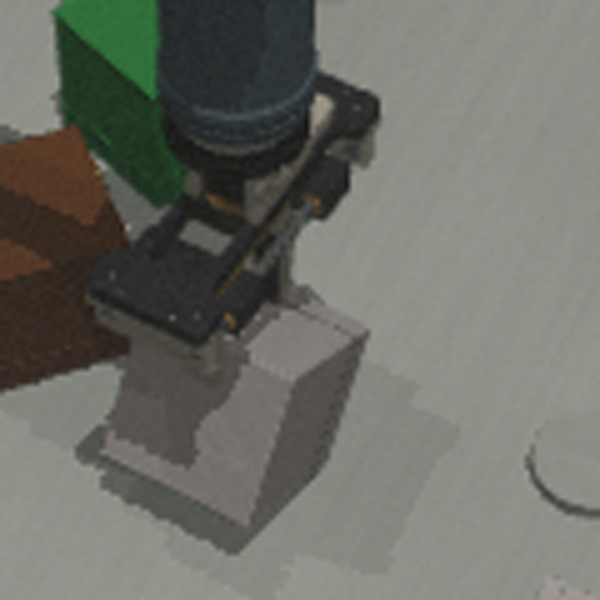

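```bash
python3 - <<'E'
from h import *
O=(542,191);a=-95
for th,d,w in((60,18.5,61),(62,18,66),(64,18,71),(66,18,76),(68,18,82),(70,18,88),(70,18,93)):
  f,z=arc(th,110,100-d);p,ps=pose_front(O,a,50+f,0,z,0,w);print(th,w,row(p,ps,w),"minw",d/np.cos(np.radians(th)))
E
```

```text
60 61 0.01 0.01 -0.00 0.0 6.10 minw 36.99999999999999
62 66 0.16 0.17 -0.00 0.0 6.60 minw 38.340980427411225
64 71 0.37 0.35 -0.00 0.0 7.10 minw 41.06109658868746
66 76 0.60 0.52 -0.00 0.0 7.60 minw 44.25468004033629
68 82 0.84 0.64 -0.00 0.0 8.20 minw 48.05040892597227
70 88 1.10 0.74 -0.00 0.0 8.80 minw 52.62847920293556
70 93 1.10 0.49 -0.00 0.0 9.30 minw 52.62847920293556
```

Call:
arm_command:
  plan: "0.1 0.1 0 0 6.35; 0.15 0.15 0 0 6.6; 0.25 0.25 0 0 6.85; 0.35 0.35 0 0 7.1; 0.45 0.4 0 0 7.35; 0.6 0.5 0 0 7.6; 0.7 0.55 0 0 7.9; 0.85 0.65 0 0 8.2; 0.95 0.7 0 0 8.5; 1.1 0.75 0 0 8.8; 1.1 0.6 0 0 9.1; 1.1 0.5 0 0 9.3"

```text
t: 10.65
eef_pos: [535.3, 111.8, 122.7]
tcp_rot: [0.706, -0.031, -0.706, -0.031]
ft_force: [-0.2, -2.0, 2.6]
opening: 92.0
```

```bash
python3 - <<'E'
from h import *
did("1.1 .5 0 0 9.3"); show()
f=bot.grab_frame("scene");print(crop(f,338,190,60,"s9.png"))
O=(542,191);a=-95
th,d=70,18
for phi,s in((0,0),(-6,-2),(-13,-3),(-20,-5),(-27,-6),(-34,-7),(-41,-8),(-48,-9),(-52,-10)):
  f,z=arc(th,110,100-d);p,ps=pose_front(O,a,50+f,s,z,phi,93);print(row(p,ps,93))
E
```

```text
cmd [535.1 112.4 122.7] -95.0
t 10.65 p [535.3 111.8 122.7] F [-0.23 -2.05  2.6 ] w 92.0 q [ 0.    0.34  1.69 -0.    1.11  1.66]
(278, 130)
-0.00 -0.01 -0.00 0.0 9.30
-0.00 0.10 -0.38 6.0 9.30
-0.00 0.28 -0.95 13.0 9.30
-0.00 0.53 -1.39 20.0 9.30
-0.00 0.84 -1.91 27.0 9.30
-0.00 1.21 -2.39 34.0 9.30
-0.00 1.63 -2.83 41.0 9.30
-0.00 2.09 -3.21 48.0 9.30
-0.00 2.37 -3.36 52.0 9.30
```

View pics/s9.png

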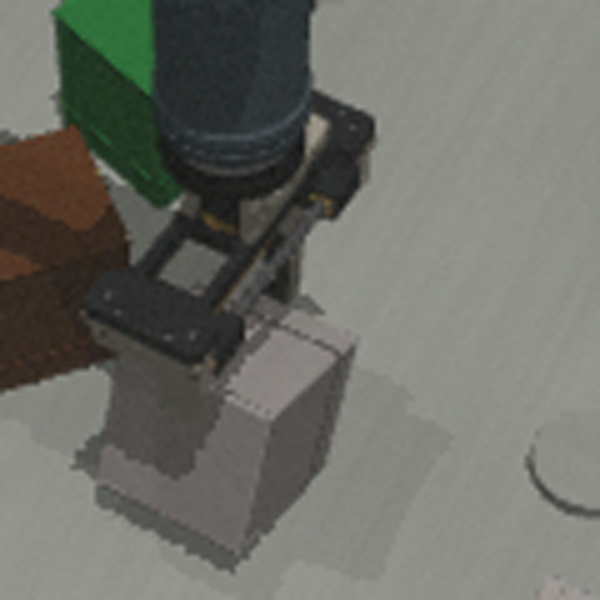

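Call:
arm_command:
  plan: "0 0.1 -0.4 6 9.3; 0 0.3 -0.95 13 9.3; 0 0.55 -1.4 20 9.3; 0 0.85 -1.9 27 9.3; 0 1.2 -2.4 34 9.3; 0 1.65 -2.85 41 9.3; 0 2.1 -3.2 48 9.3; 0 2.35 -3.35 52 9.3; 0 2.35 -3.35 52 9.3"

```text
t: 11.45
eef_pos: [566.7, 85.2, 122.4]
tcp_rot: [-0.621, 0.338, 0.621, 0.338]
ft_force: [-0.2, -2.8, 0.4]
opening: 93.0
```

```bash
python3 - <<'E'
from h import *
did("0 2.35 -3.35 52 9.3"); show()
f=bot.grab_frame("scene");print(crop(f,338,190,60,"s10.png"))
O=(542,191);a=-95
for th,d in((70,18),(72,18),(75,17),(78,17),(81,16),(84,16),(87,15),(90,15),(92,15)):
  f,z=arc(th,110,100-d);p,ps=pose_front(O,a,50+f,-10,z,-52,93);print(th,row(p,ps,93))
E
```

```text
cmd [566.4  86.1 122.7] -147.0
t 11.45 p [566.7  85.2 122.4] F [-0.22 -2.83  0.37] w 93.0 q [-0.05  0.39  1.62  0.    1.13  2.52]
(278, 130)
70 -0.00 0.01 -0.02 0.0 9.30
72 0.27 0.25 -0.33 0.0 9.30
75 0.60 0.59 -0.77 0.0 9.30
78 1.06 0.93 -1.20 0.0 9.30
81 1.45 1.25 -1.61 0.0 9.30
84 1.96 1.57 -2.01 0.0 9.30
87 2.40 1.86 -2.39 0.0 9.30
90 2.97 2.14 -2.75 0.0 9.30
92 3.35 2.32 -2.98 0.0 9.30
```

View pics/s10.png

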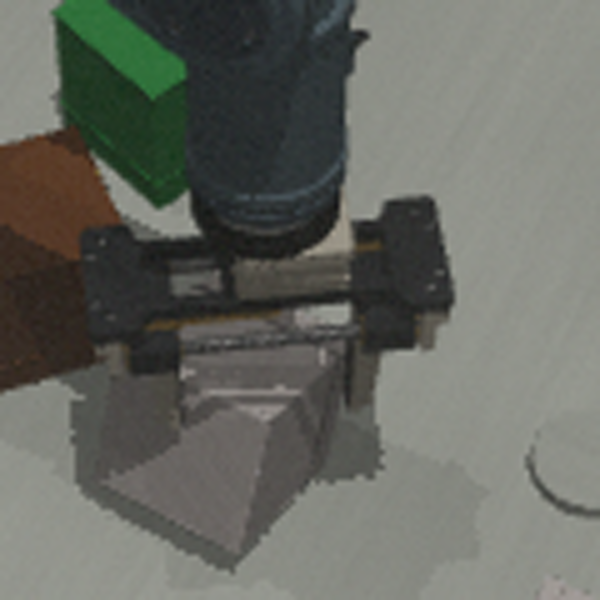

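Call:
arm_command:
  plan: "0.15 0.15 -0.2 0 9.3; 0.25 0.25 -0.35 0 9.3; 0.4 0.4 -0.5 0 9.3; 0.5 0.5 -0.65 0 9.3; 0.6 0.6 -0.75 0 9.3; 0.75 0.7 -0.9 0 9.3; 0.9 0.8 -1.05 0 9.3; 1.05 0.95 -1.2 0 9.3; 1.15 1.05 -1.35 0 9.3; 1.3 1.15 -1.5 0 9.3; 1.45 1.25 -1.6 0 9.3"

```text
t: 12.42
eef_pos: [564.8, 64.9, 108.0]
tcp_rot: [0.621, -0.338, -0.621, -0.338]
ft_force: [-0.5, -2.8, -0.8]
opening: 92.7
```

```bash
python3 - <<'E'
from h import *
did("1.45 1.25 -1.6 0 9.3"); show()
f=bot.grab_frame("scene");print(crop(f,338,190,60,"s11.png"))
O=(542,191);a=-95
for th,d in((81,16),(84,15),(87,14),(90,13),(92,12),(95,12)):
  f,z=arc(th,110,100-d);p,ps=pose_front(O,a,50+f,-10,z,-52,93);print(th,row(p,ps,93))
E
```

```text
cmd [564.7  65.9 108.2] -147.0
t 12.42 p [564.8  64.9 108. ] F [-0.51 -2.79 -0.82] w 92.7 q [-0.08  0.4   1.65 -0.    1.1   2.48]
(278, 130)
81 -0.00 0.00 -0.01 0.0 9.30
84 0.41 0.31 -0.41 0.0 9.30
87 0.85 0.61 -0.79 0.0 9.30
90 1.32 0.89 -1.15 0.0 9.30
92 1.60 1.08 -1.39 0.0 9.30
95 2.21 1.34 -1.72 0.0 9.30
```

View pics/s11.png

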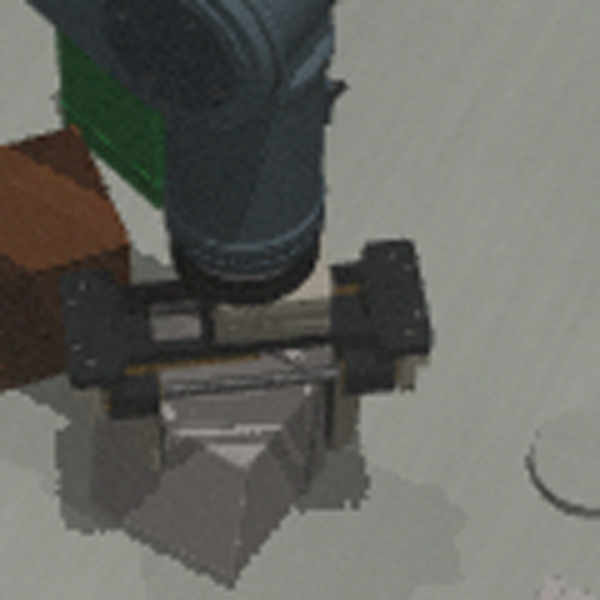

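Call:
arm_command:
  plan: "0.15 0.1 -0.15 0 9.3; 0.3 0.2 -0.3 0 9.3; 0.4 0.3 -0.4 0 9.3; 0.55 0.4 -0.55 0 9.3; 0.7 0.5 -0.65 0 9.3; 0.85 0.6 -0.8 0 9.3; 1 0.7 -0.9 0 9.3; 1.15 0.8 -1 0 9.3; 1.25 0.9 -1.15 0 9.3; 1.35 1 -1.25 0 9.3; 1.4 1.1 -1.4 0 9.3; 1.4 1.2 -1.6 0 9.3"

```text
t: 13.47
eef_pos: [563.4, 45.5, 94.2]
tcp_rot: [-0.621, 0.337, 0.621, 0.338]
ft_force: [-0.1, -0.2, -0.3]
opening: 92.8
```

Call:
arm_command:
  plan: "0 0.3 -0.4 0 9.3; 0 0.5 -0.6 0 9.3; 0 0.8 -1 0 9.3; 0 0.8 -1 0 9.3"

```text
t: 13.8
eef_pos: [562.2, 31.6, 94.2]
tcp_rot: [0.621, -0.338, -0.621, -0.338]
ft_force: [0.6, -0.1, 0.0]
opening: 93.1
```

```bash
python3 - <<'E'
from h import *
did("1.4 1.2 -1.6 0 9.3");did("0 .8 -1 0 9.3"); show()
f=bot.grab_frame("scene");print(crop(f,328,190,60,"s12.png"))
f=bot.grab_frame("top");print(crop(f,280,260,60,"t12.png"))
E
```

```text
cmd [563.3  45.9  94.2] -147.0
cmd [562.   33.2  94.2] -147.0
t 13.8 p [562.2  31.6  94.2] F [ 0.55 -0.08  0.01] w 93.1 q [-0.14  0.4   1.68 -0.    1.06  2.43]
(268, 130)
(220, 200)
```

View pics/s12.png

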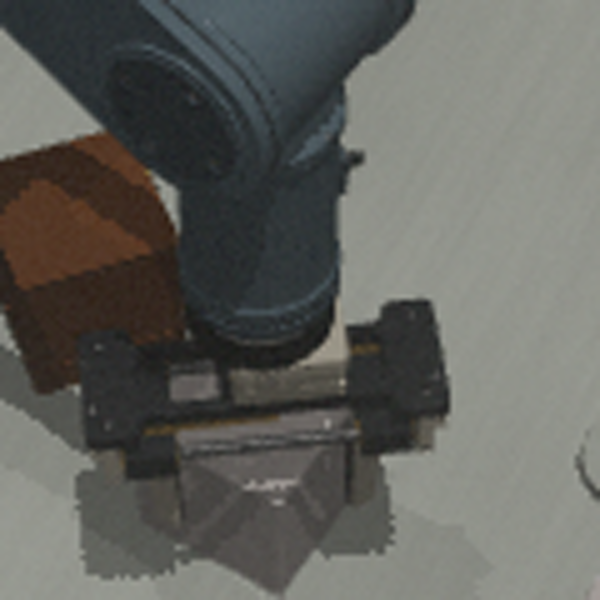

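View pics/t12.png

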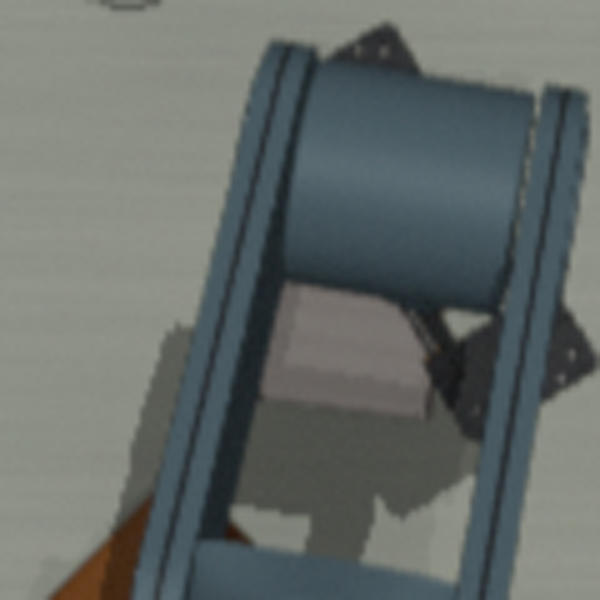

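```bash
python3 - <<'E'
from h import *
O=(533,86.4);a=-95
p,ps=pose_back(O,a,-110,-10,210,50,93);print(p,ps);print(row(p,ps,93))
E
```

```text
[np.float64(572.683771201088), np.float64(169.11178422927208), 218] -45
-12.38 -8.30 10.82 -102.0 9.30
```

Call:
arm_command:
  plan: "-4 0 0 0 9.3; -8 0 0 0 9.3; -12 0 0 -7 9.3; -12.4 -0.8 1 -14 9.3; -12.4 -1.7 2.2 -21 9.3; -12.4 -2.6 3.4 -28 9.3; -12.4 -3.5 4.6 -35 9.3; -12.4 -4.4 5.8 -42 9.3; -12.4 -5.3 7 -49 9.3; -12.4 -6.2 8.2 -56 9.3; -12.4 -7.1 9.4 -63 9.3; -12.4 -8 10.5 -70 9.3"

```text
t: 14.9
eef_pos: [572.0, 165.2, 218.1]
tcp_rot: [-0.702, -0.082, 0.702, -0.082]
ft_force: [-1.2, 0.2, -0.8]
opening: 93.0
```

```bash
python3 - <<'E'
from h import *
did("-12.4 -8 10.5 -70 9.3"); show()
f=bot.grab_frame("scene");print(crop(f,328,210,60,"s13.png"))
f=bot.grab_frame("top");print(crop(f,280,260,60,"t13.png"))
O=(533,86.4);a=-95
p,ps=pose_back(O,a,-110,-10,210,50,93);print(row(p,ps,93))
E
```

```text
cmd [571.9 164.8 218.2] -77.0
t 14.9 p [572.  165.2 218.1] F [-1.17  0.16 -0.8 ] w 93.0 q [0.09 0.35 1.44 0.   1.36 1.43]
(268, 150)
(220, 200)
0.02 -0.40 -0.17 -32.0 9.30
```

View pics/s13.png

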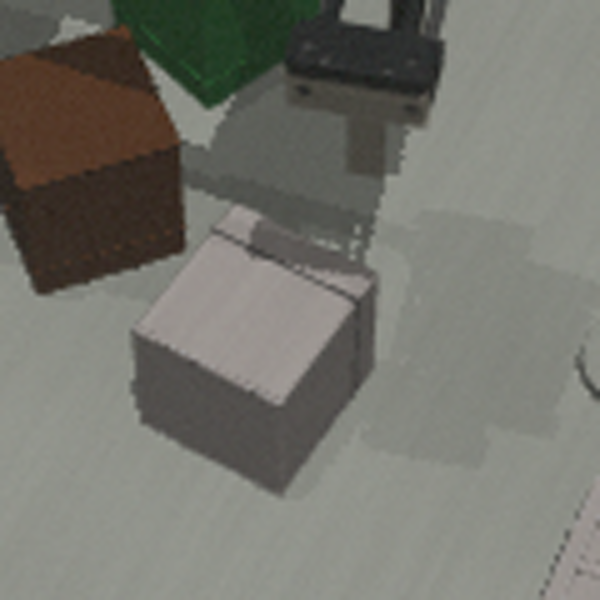

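View pics/t13.png

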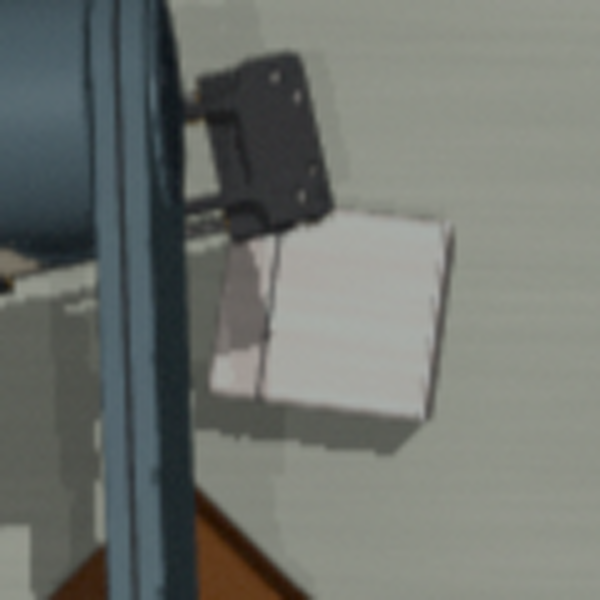

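The tin lies flat on its side with the lid bead towards the back. In the top crop the visible corners are front-far (452,220), front-near (430,417) and back-near (211,388).

```bash
python3 - <<'E'
from h import *
f=bot.grab_frame("top")
k=[ray(f,220+x/5,200+y/5,100)[:2] for x,y in((452,220),(430,417),(211,388))]
for i in(0,1):
  d=k[i+1]-k[i];print(k[i].round(1),np.linalg.norm(d).round(1),np.degrees(np.arctan2(d[1],d[0])).round(1))
print("centre",(k[0]+k[2])/2)
g=bot.grab_frame("scene")
k=[ray(g,268+x/5,150+y/5,100)[:2] for x,y in((235,207),(374,272),(281,404),(134,333))]
for i in range(4):
  d=k[(i+1)%4]-k[i];print(k[i].round(1),np.linalg.norm(d).round(1),np.degrees(np.arctan2(d[1],d[0])).round(1))
print(np.mean(k,0))
E
```

```text
[574.5  24.3] 98.8 175.0
[476.1  32.8] 109.9 83.8
centre [531.27099185  83.19412666]
[492.2 138.1] 93.5 -4.5
[585.4 130.7] 105.2 -94.5
[577.2  25.7] 96.3 175.9
[481.2  32.6] 106.0 84.0
[534.00562177  81.78471963]
```

```bash
python3 - <<'E'
from h import *
O=(532,84);a=-95.5
for f,z in((-80,210),(-80,86),(-62,86)):
  p,ps=pose_back(O,a,f,-10,z,50,93);print(row(p,ps,93))
E
```

```text
0.02 2.70 0.87 -31.5 9.30
12.42 2.70 0.87 -31.5 9.30
12.42 4.41 1.44 -31.5 9.30
```

Call:
arm_command:
  plan: "0 0.5 0.2 -7 9.3; 0 1.1 0.4 -14 9.3; 0 1.7 0.6 -21 9.3; 0 2.3 0.8 -28 9.3; 0 2.7 0.9 -31.5 9.3; 4 2.7 0.9 -31.5 9.3; 8 2.7 0.9 -31.5 9.3; 11 2.7 0.9 -31.5 9.3; 12.4 2.7 0.9 -31.5 9.3; 12.4 3.6 1.15 -31.5 9.3; 12.4 4.4 1.45 -31.5 9.3; 12.4 4.4 1.45 -31.5 9.3"

```text
t: 16.1
eef_pos: [568.9, 115.6, 95.6]
tcp_rot: [0.656, 0.266, -0.654, 0.267]
ft_force: [-0.8, -0.4, -0.4]
opening: 93.1
```

```bash
python3 - <<'E'
from h import *
did("12.4 4.4 1.45 -31.5 9.3"); show()
f=bot.grab_frame("scene");print(crop(f,328,210,60,"s14.png"))
f=bot.grab_frame("top");print(crop(f,280,260,60,"t14.png"))
O=(532,84);a=-95.5
for th,h in((0,86),(0.5,87),(2,88),(4,89),(8,89),(12,89)):
  f,z=arc(th,h,110);p,ps=pose_back(O,a,55+f+1,-10,z,50,93);print(th,row(p,ps,93))
E
```

```text
cmd [567.7 118.7  94.2] -45.5
t 16.1 p [568.9 115.6  95.6] F [-0.81 -0.37 -0.41] w 93.1 q [ 0.01  0.43  1.63 -0.    1.08  0.81]
(268, 150)
(220, 200)
0 0.02 0.53 0.61 0.0 9.30
0.5 -0.18 0.57 0.67 0.0 9.30
2 -0.56 0.73 0.85 0.0 9.30
4 -1.03 0.94 1.11 0.0 9.30
8 -1.73 1.39 1.64 0.0 9.30
12 -2.38 1.87 2.21 0.0 9.30
```

View pics/s14.png

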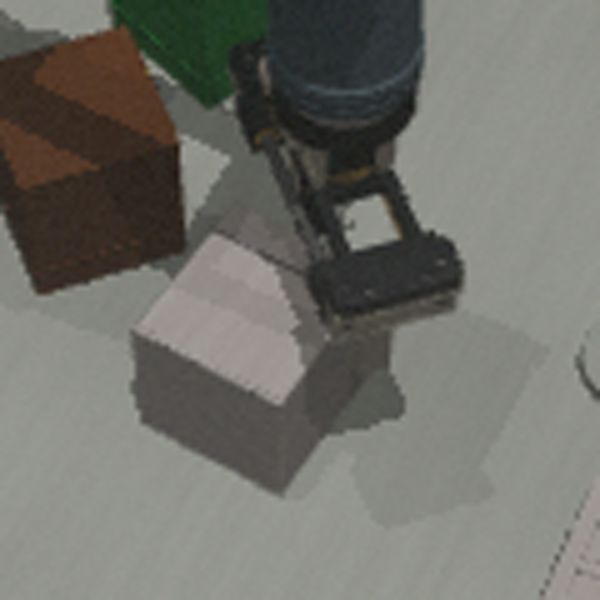

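View pics/t14.png

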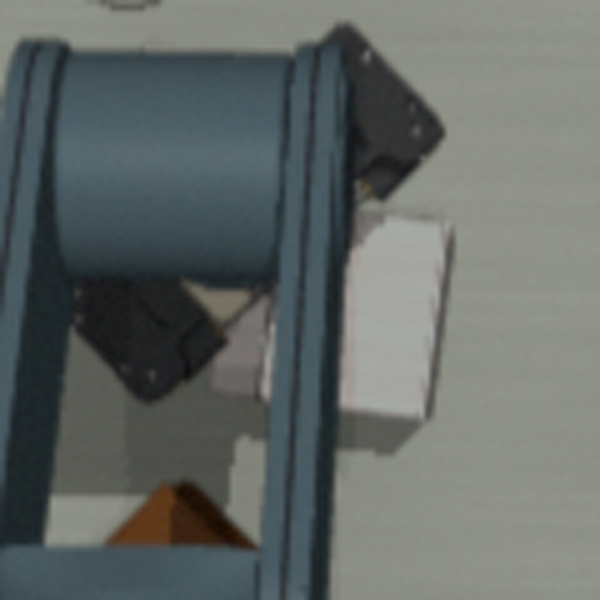

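Call:
arm_command:
  plan: "0 0.2 0.25 0 9.3; 0 0.4 0.45 0 9.3; 0 0.5 0.6 0 9.3; -0.2 0.55 0.65 0 9.3; -0.4 0.65 0.75 0 9.3; -0.6 0.75 0.85 0 9.3; -0.8 0.85 1 0 9.3; -1.05 0.95 1.1 0 9.3; -1.05 0.95 1.1 0 9.3"

```text
t: 16.95
eef_pos: [566.7, 103.3, 105.1]
tcp_rot: [0.655, 0.267, -0.655, 0.268]
ft_force: [0.2, 2.1, -0.5]
opening: 92.8
```

```bash
python3 - <<'E'
from h import *
did("-1.05 .95 1.1 0 9.3"); show()
f=bot.grab_frame("scene");print(crop(f,328,210,60,"s15.png"))
O=(532,84);a=-95.5
for th,h in((4,89),(6,89),(8,89),(12,89),(16,89)):
  f,z=arc(th,h,110);p,ps=pose_back(O,a,55+f+1,-10,z,50,93);print(th,row(p,ps,93))
E
```

```text
cmd [566.5 104.2 104.7] -45.5
t 16.95 p [566.7 103.3 105.1] F [ 0.21  2.12 -0.55] w 92.8 q [-0.01  0.41  1.63 -0.    1.1   0.78]
(268, 150)
4 0.02 -0.01 0.01 0.0 9.30
6 -0.34 0.21 0.27 0.0 9.30
8 -0.68 0.44 0.54 0.0 9.30
12 -1.33 0.92 1.11 0.0 9.30
16 -1.92 1.43 1.72 0.0 9.30
```

View pics/s15.png

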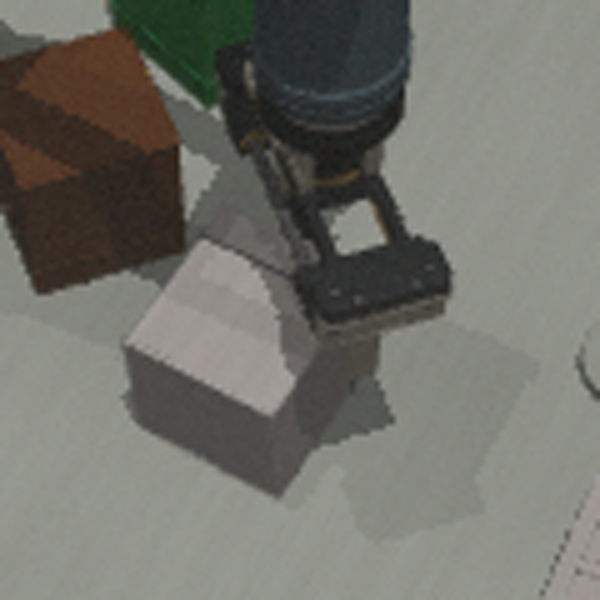

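The tin is tilting again without sliding: the base corner is still at (281,497).

Call:
arm_command:
  plan: "-0.2 0.1 0.15 0 9.3; -0.35 0.2 0.25 0 9.3; -0.55 0.3 0.4 0 9.3; -0.7 0.45 0.55 0 9.3; -0.85 0.55 0.7 0 9.3; -1 0.7 0.8 0 9.3; -1.15 0.8 0.95 0 9.3; -1.35 0.9 1.1 0 9.3; -1.5 1.05 1.25 0 9.3; -1.65 1.2 1.4 0 9.3; -1.8 1.3 1.55 0 9.3; -1.9 1.45 1.7 0 9.3"

```text
t: 18.0
eef_pos: [564.7, 81.2, 123.9]
tcp_rot: [0.655, 0.268, -0.654, 0.267]
ft_force: [-1.3, 2.5, 1.2]
opening: 92.5
```

```bash
python3 - <<'E'
from h import *
did("-1.9 1.45 1.7 0 9.3"); show()
f=bot.grab_frame("scene");print(crop(f,328,210,60,"s16.png"))
O=(532,84);a=-95.5
for th,h,phi,s in((16,89,50,-10),(20,88,50,-10),(24,86,50,-10),(26,85,50,-10),(26,85,44,-9),(26,85,37,-8),(26,85,30,-7),(26,85,23,-5),(26,85,16,-4),(26,85,9,-2),(26,85,3,-1),(26,85,0,0)):
  f,z=arc(th,h,110);p,ps=pose_back(O,a,55+f+1,s,z,phi,93);c=arc(th,100,110);hd=c[1]-z;print(th,phi,row(p,ps,93),"snugw",hd*2/np.sin(np.radians(2*th)))
E
```

```text
cmd [564.6  81.9 123.7] -45.5
t 18.0 p [564.7  81.2 123.9] F [-1.3   2.51  1.15] w 92.5 q [-0.05  0.38  1.63  0.    1.13  0.74]
(268, 150)
16 50 -0.02 -0.02 0.02 0.0 9.30 snugw 39.90750806397636
20 50 -0.47 0.49 0.63 0.0 9.30 snugw 35.08565280195711
24 50 -0.77 0.99 1.22 0.0 9.30 snugw 34.42030669803932
26 50 -0.90 1.24 1.52 0.0 9.30 snugw 34.2175804905729
26 44 -0.90 1.27 2.02 6.0 9.30 snugw 34.2175804905729
26 37 -0.90 1.24 2.62 13.0 9.30 snugw 34.2175804905729
26 30 -0.90 1.14 3.22 20.0 9.30 snugw 34.2175804905729
26 23 -0.90 1.04 3.74 27.0 9.30 snugw 34.2175804905729
26 16 -0.90 0.81 4.29 34.0 9.30 snugw 34.2175804905729
26 9 -0.90 0.59 4.75 41.0 9.30 snugw 34.2175804905729
26 3 -0.90 0.31 5.15 47.0 9.30 snugw 34.2175804905729
26 0 -0.90 0.20 5.31 50.0 9.30 snugw 34.2175804905729
```

View pics/s16.png

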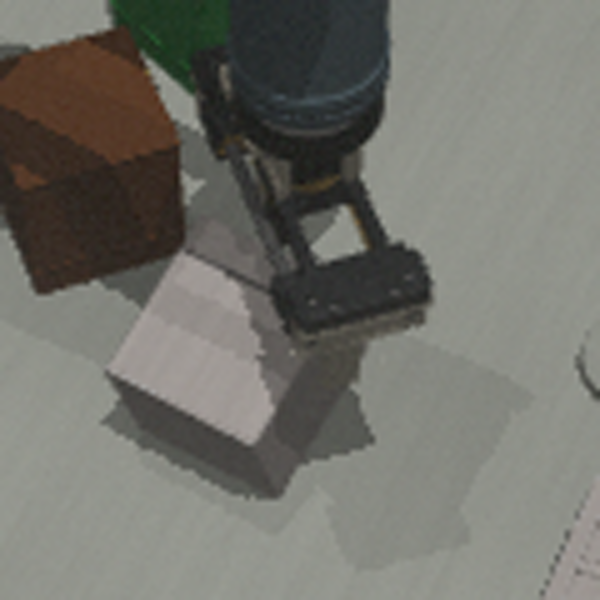

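Call:
arm_command:
  plan: "-0.25 0.3 0.35 0 9.3; -0.5 0.6 0.7 0 9.3; -0.7 0.9 1.1 0 9.3; -0.9 1.25 1.5 0 9.3; -0.9 1.3 2 6 9.3; -0.9 1.25 2.6 13 9.3; -0.9 1.15 3.2 20 9.3; -0.9 1.05 3.75 27 9.3; -0.9 0.8 4.3 34 9.3; -0.9 0.6 4.75 41 9.3; -0.9 0.35 5.15 47 9.3; -0.9 0.2 5.3 50 9.3"

```text
t: 19.05
eef_pos: [528.3, 42.4, 133.7]
tcp_rot: [0.707, -0.036, -0.706, -0.036]
ft_force: [-0.3, 4.1, 4.1]
opening: 93.2
```

```bash
python3 - <<'E'
from h import *
did("-.9 .2 5.3 50 9.3"); show()
f=bot.grab_frame("scene");print(crop(f,328,210,60,"s17.png"))
O=(532,84);a=-95.5
for th,h,w in((26,85,93),(26,85,80),(26,85,70),(26,85,60),(28,85,54),(30,84,50),(32,84,46)):
  f,z=arc(th,h,110);p,ps=pose_back(O,a,55+f+1,0,z,0,w);c=arc(th,100,110);hd=c[1]-z;print(th,w,row(p,ps,w),"snugw",hd*2/np.sin(np.radians(2*th)))
E
```

```text
cmd [528.2  43.3 132.7] -95.5
t 19.05 p [528.3  42.4 133.7] F [-0.34  4.11  4.07] w 93.2 q [-0.13  0.3   1.72  0.    1.12  1.54]
(268, 150)
26 93 0.00 0.01 0.01 0.0 9.30 snugw 34.2175804905729
26 80 0.00 -0.64 0.01 0.0 8.00 snugw 34.2175804905729
26 70 0.00 -1.14 0.01 0.0 7.00 snugw 34.2175804905729
26 60 0.00 -1.64 0.01 0.0 6.00 snugw 34.2175804905729
28 54 -0.20 -1.51 0.01 0.0 5.40 snugw 31.950817022842692
30 50 -0.31 -1.31 0.01 0.0 5.00 snugw 32.00000000000002
32 46 -0.49 -1.06 0.01 0.0 4.60 snugw 30.193278636797775
```

View pics/s17.png

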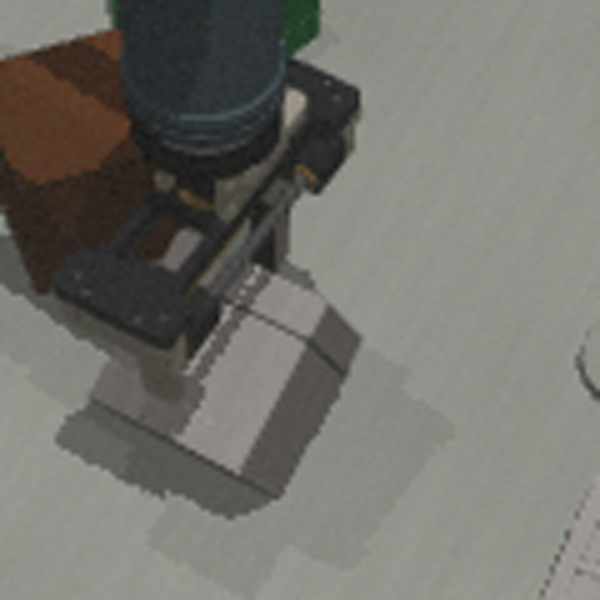

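Call:
arm_command:
  plan: "0 -0.15 0 0 9; 0 -0.4 0 0 8.5; 0 -0.65 0 0 8; 0 -0.9 0 0 7.5; 0 -1.15 0 0 7; 0 -1.4 0 0 6.5; 0 -1.65 0 0 6; -0.1 -1.6 0 0 5.7; -0.2 -1.5 0 0 5.4; -0.25 -1.4 0 0 5.2; -0.3 -1.3 0 0 5; -0.5 -1.05 0 0 4.6"

```text
t: 20.1
eef_pos: [529.7, 53.6, 138.4]
tcp_rot: [0.707, -0.034, -0.706, -0.034]
ft_force: [-0.5, 2.6, 6.8]
opening: 47.9
```

```bash
python3 - <<'E'
from h import *
did("-.5 -1.05 0 0 4.6"); show()
f=bot.grab_frame("scene");print(crop(f,328,210,60,"s18.png"))
O=(532,84);a=-95.5
for th,h,w in((32,84,46),(35,83,44),(38,82,42),(41,81,40),(44,80,38),(47,79,37),(50,78,37)):
  f,z=arc(th,h,110);p,ps=pose_back(O,a,55+f+1,0,z,0,w);c=arc(th,100,110);hd=c[1]-z;print(th,w,row(p,ps,w),"snugw",hd*2/np.sin(np.radians(2*th)))
E
```

```text
cmd [529.2  53.8 137.7] -95.5
t 20.1 p [529.7  53.6 138.4] F [-0.47  2.58  6.81] w 47.9 q [-0.11  0.3   1.7   0.    1.13  1.56]
(268, 150)
32 46 0.01 -0.01 0.01 0.0 4.60 snugw 30.193278636797775
35 44 -0.14 0.52 0.01 0.0 4.40 snugw 29.638595525558625
38 42 -0.27 1.05 0.01 0.0 4.20 snugw 29.23684641868935
41 40 -0.36 1.58 0.01 0.0 4.00 snugw 28.960808647410467
44 38 -0.43 2.11 0.01 0.0 3.80 snugw 28.791130792514558
47 37 -0.47 2.69 0.01 0.0 3.70 snugw 28.713876683070527
50 37 -0.47 3.32 0.01 0.0 3.70 snugw 28.71896036531016
```

View pics/s18.png

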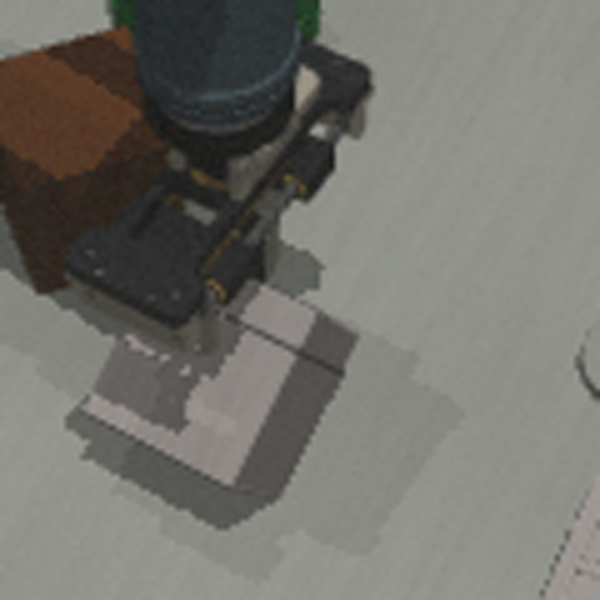

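```bash
python3 - <<'E'
from h import *
O=(532,84);a=-95.5
for th,h,w in((32,84,46),(35,84.5,43),(38,84.5,40),(41,84,38),(44,83,36),(47,82,35),(50,81,35)):
  f,z=arc(th,h,110);p,ps=pose_back(O,a,55+f+1,0,z,0,w);c=arc(th,100,110);hd=c[1]-z;print(th,w,row(p,ps,w),"snugw",hd*2/np.sin(np.radians(2*th)))
E
```

```text
32 46 0.01 -0.01 0.01 0.0 4.60 snugw 30.193278636797775
35 43 -0.27 0.55 0.01 0.0 4.30 snugw 27.023425332127033
38 40 -0.47 1.10 0.01 0.0 4.00 snugw 25.176173304982523
41 38 -0.59 1.67 0.01 0.0 3.80 snugw 24.388049387293
44 36 -0.65 2.22 0.01 0.0 3.60 snugw 24.472461173637416
47 35 -0.67 2.81 0.01 0.0 3.50 snugw 24.611894299774715
50 35 -0.67 3.45 0.01 0.0 3.50 snugw 24.802738497313285
```

Call:
arm_command:
  plan: "-0.15 0.2 0 0 4.5; -0.25 0.5 0 0 4.3; -0.35 0.7 0 0 4.2; -0.45 1 0 0 4; -0.5 1.3 0 0 3.9; -0.6 1.6 0 0 3.8; -0.6 1.9 0 0 3.7; -0.65 2.2 0 0 3.6; -0.65 2.4 0 0 3.5; -0.65 2.6 0 0 3.5; -0.65 2.6 0 0 3.5"

```text
t: 21.07
eef_pos: [526.5, 26.3, 143.8]
tcp_rot: [-0.706, 0.035, 0.707, 0.034]
ft_force: [-1.0, 0.1, -0.2]
opening: 35.2
```

```bash
python3 - <<'E'
from h import *
did("-.65 2.6 0 0 3.5"); show()
f=bot.grab_frame("scene");print(crop(f,328,210,60,"s19.png"))
E
```

```text
cmd [526.7  27.9 144.2] -95.5
t 21.07 p [526.5  26.3 143.8] F [-1.01  0.14 -0.23] w 35.2 q [-0.16  0.29  1.71 -0.    1.14  1.51]
(268, 150)
```

View pics/s19.png

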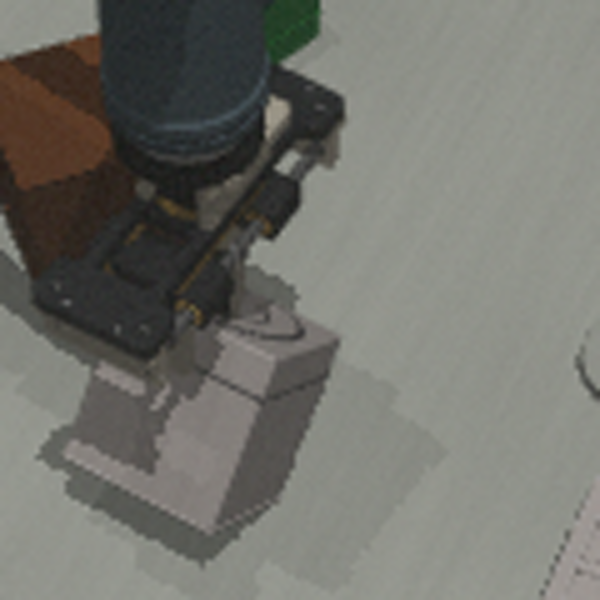

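```bash
python3 - <<'E'
from h import *
O=(532,84);a=-95.5
for th,d,w in((51.4,16,35),(54,16.5,41),(56,17,46),(58,17,51),(60,17,56),(62,17,61),(64,17,66),(66,17,72),(68,17,78),(70,17,84),(70,17,93)):
  f,z=arc(th,100,110-d);p,ps=pose_front(O,a,55+f,0,z,0,w);print(th,w,row(p,ps,w),"minw",d/np.cos(np.radians(th)))
E
```

```text
51.4 35 0.03 0.07 0.01 0.0 3.50 minw 25.645974134097344
54 41 0.17 0.41 0.01 0.0 4.10 minw 28.07147667561732
56 46 0.31 0.66 0.01 0.0 4.60 minw 30.40095804951381
58 51 0.43 0.87 0.01 0.0 5.10 minw 32.08035855159759
60 56 0.56 1.08 0.01 0.0 5.60 minw 33.99999999999999
62 61 0.71 1.28 0.01 0.0 6.10 minw 36.21092595922171
64 66 0.87 1.48 0.01 0.0 6.60 minw 38.7799245559826
66 72 1.05 1.62 0.01 0.0 7.20 minw 41.79608670476205
68 78 1.25 1.75 0.01 0.0 7.80 minw 45.38094176341825
70 84 1.46 1.88 0.01 0.0 8.40 minw 49.70467480277247
70 93 1.46 1.43 0.01 0.0 9.30 minw 49.70467480277247
```

Call:
arm_command:
  plan: "0.05 0.15 0 0 3.7; 0.1 0.3 0 0 3.9; 0.15 0.4 0 0 4.1; 0.25 0.55 0 0 4.4; 0.3 0.65 0 0 4.6; 0.35 0.75 0 0 4.8; 0.45 0.85 0 0 5.1; 0.5 1 0 0 5.4; 0.55 1.1 0 0 5.6; 0.65 1.2 0 0 5.9; 0.7 1.3 0 0 6.1; 0.8 1.4 0 0 6.4"

```text
t: 22.12
eef_pos: [525.5, 13.2, 136.1]
tcp_rot: [0.706, -0.034, -0.706, -0.034]
ft_force: [-1.6, -1.6, 1.4]
opening: 62.9
```

Call:
arm_command:
  plan: "0.1 0.1 0 0 6.6; 0.15 0.15 0 0 6.9; 0.25 0.25 0 0 7.2; 0.35 0.3 0 0 7.5; 0.45 0.35 0 0 7.8; 0.55 0.4 0 0 8.1; 0.65 0.5 0 0 8.4; 0.65 0.35 0 0 8.7; 0.65 0.2 0 0 9; 0.65 0.05 0 0 9.3; 0.65 0.05 0 0 9.3"

```text
t: 23.03
eef_pos: [525.5, 13.2, 129.7]
tcp_rot: [0.706, -0.034, -0.706, -0.034]
ft_force: [0.8, -1.9, 0.6]
opening: 92.7
```

```bash
python3 - <<'E'
from h import *
did(".8 1.4 0 0 6.4");did(".65 .05 0 0 9.3"); show()
f=bot.grab_frame("scene");print(crop(f,328,210,60,"s20.png"))
O=(532,84);a=-95.5
th,d=70,17
for phi,s in((0,0),(-6,-2),(-13,-3),(-20,-5),(-27,-6),(-34,-7),(-41,-8),(-48,-9),(-52,-10)):
  f,z=arc(th,100,110-d);p,ps=pose_front(O,a,55+f,s,z,phi,93);print(row(p,ps,93))
E
```

```text
cmd [525.3  14.  136.2] -95.5
cmd [525.3  13.5 129.7] -95.5
t 23.03 p [525.5  13.2 129.7] F [ 0.77 -1.92  0.61] w 92.7 q [-0.19  0.3   1.73  0.    1.11  1.48]
(268, 150)
0.01 -0.02 0.01 0.0 9.30
0.01 0.09 -0.37 6.0 9.30
0.01 0.27 -0.93 13.0 9.30
0.01 0.52 -1.38 20.0 9.30
0.01 0.83 -1.90 27.0 9.30
0.01 1.20 -2.38 34.0 9.30
0.01 1.61 -2.82 41.0 9.30
0.01 2.08 -3.20 48.0 9.30
0.01 2.36 -3.35 52.0 9.30
```

View pics/s20.png

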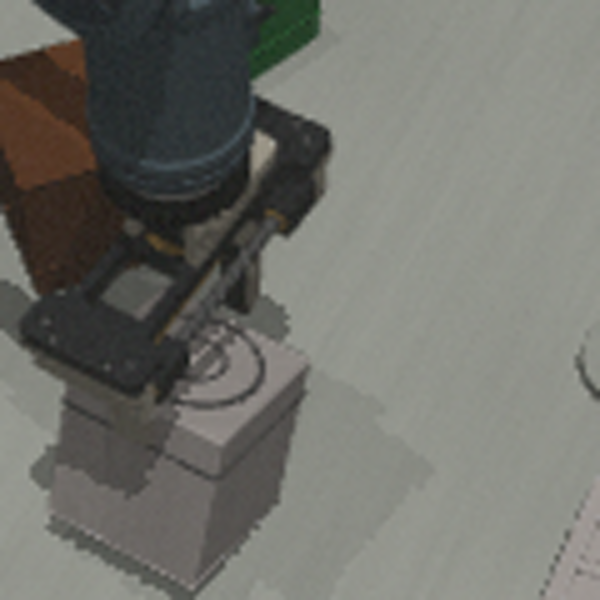

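Call:
arm_command:
  plan: "0 0.1 -0.4 6 9.3; 0 0.3 -0.95 13 9.3; 0 0.55 -1.4 20 9.3; 0 0.85 -1.9 27 9.3; 0 1.2 -2.4 34 9.3; 0 1.65 -2.8 41 9.3; 0 2.1 -3.2 48 9.3; 0 2.35 -3.35 52 9.3; 0 2.35 -3.35 52 9.3"

```text
t: 23.83
eef_pos: [556.5, -14.1, 129.4]
tcp_rot: [-0.619, 0.341, 0.62, 0.341]
ft_force: [-0.5, -1.5, 0.7]
opening: 92.9
```

```bash
python3 - <<'E'
from h import *
did("0 2.35 -3.35 52 9.3"); show()
f=bot.grab_frame("scene");print(crop(f,318,220,60,"s21.png"))
O=(532,84);a=-95.5
for th,d in((70,17),(72,17),(75,16.5),(78,16),(81,15),(84,14),(87,13),(90,12),(92,12),(95,12)):
  f,z=arc(th,100,110-d);p,ps=pose_front(O,a,55+f,-10,z,-52,93);print(th,row(p,ps,93))
E
```

```text
cmd [556.4 -13.1 129.7] -147.5
t 23.83 p [556.5 -14.1 129.4] F [-0.46 -1.48  0.68] w 92.9 q [-0.23  0.35  1.65 -0.    1.13  2.35]
(258, 160)
70 0.01 0.01 -0.01 0.0 9.30
72 0.23 0.27 -0.34 0.0 9.30
75 0.55 0.64 -0.81 0.0 9.30
78 0.89 1.00 -1.27 0.0 9.30
81 1.22 1.35 -1.72 0.0 9.30
84 1.57 1.69 -2.15 0.0 9.30
87 1.96 2.02 -2.58 0.0 9.30
90 2.37 2.34 -2.99 0.0 9.30
92 2.72 2.55 -3.25 0.0 9.30
95 3.27 2.84 -3.63 0.0 9.30
```

View pics/s21.png

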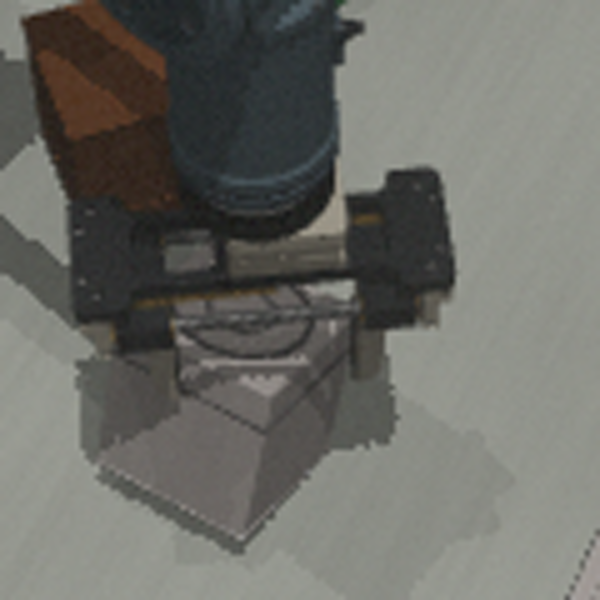

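Call:
arm_command:
  plan: "0.1 0.15 -0.2 0 9.3; 0.2 0.25 -0.35 0 9.3; 0.35 0.4 -0.5 0 9.3; 0.45 0.5 -0.65 0 9.3; 0.55 0.65 -0.8 0 9.3; 0.65 0.75 -0.95 0 9.3; 0.8 0.9 -1.1 0 9.3; 0.9 1 -1.25 0 9.3; 1 1.1 -1.4 0 9.3; 1.1 1.25 -1.55 0 9.3; 1.2 1.35 -1.7 0 9.3"

```text
t: 24.8
eef_pos: [554.2, -35.6, 117.5]
tcp_rot: [-0.62, 0.34, 0.62, 0.34]
ft_force: [-1.1, -1.7, -0.9]
opening: 93.2
```

Call:
arm_command:
  plan: "0.1 0.1 -0.15 0 9.3; 0.25 0.25 -0.3 0 9.3; 0.35 0.35 -0.45 0 9.3; 0.5 0.45 -0.6 0 9.3; 0.6 0.55 -0.7 0 9.3; 0.75 0.65 -0.85 0 9.3; 0.9 0.8 -1 0 9.3; 1 0.9 -1.15 0 9.3; 1.15 1 -1.25 0 9.3; 1.25 1.1 -1.4 0 9.3; 1.35 1.2 -1.55 0 9.3; 1.35 1.3 -1.65 0 9.3"

```text
t: 25.8
eef_pos: [552.1, -56.1, 104.0]
tcp_rot: [-0.62, 0.34, 0.62, 0.341]
ft_force: [-0.9, -0.5, -0.5]
opening: 93.2
```

```bash
python3 - <<'E'
from h import *
did("1.2 1.35 -1.7 0 9.3");did("1.35 1.3 -1.65 0 9.3"); show()
f=bot.grab_frame("scene");print(crop(f,308,230,60,"s22.png"))
E
```

```text
cmd [554.1 -34.7 117.7] -147.5
cmd [552.  -55.6 104.2] -147.5
t 25.8 p [552.1 -56.1 104. ] F [-0.89 -0.53 -0.55] w 93.2 q [-0.3   0.38  1.69  0.    1.08  2.27]
(248, 170)
```

View pics/s22.png

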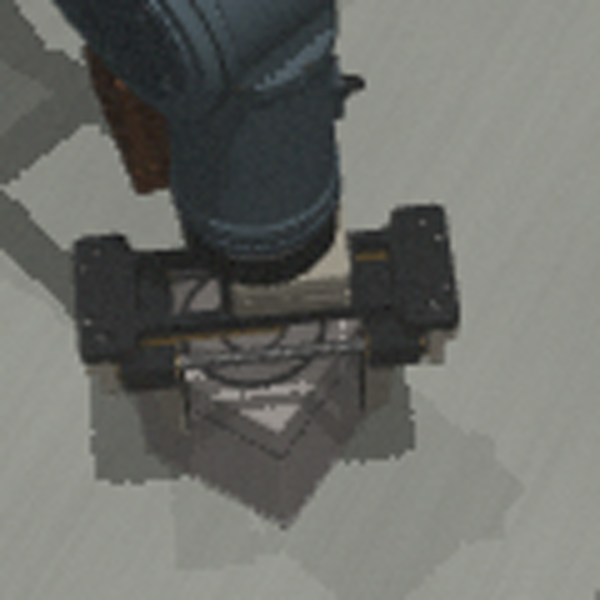

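Call:
arm_command:
  plan: "0 0.3 -0.4 0 9.3; 0 0.6 -0.8 0 9.3; 0 0.9 -1.1 0 9.3; 0 0.9 -1.1 0 9.3; -4 0.9 -1.1 0 9.3; -8 0.9 -1.1 0 9.3; -12 0.9 -1.1 0 9.3; -15 0.9 -1.1 0 9.3; -15 4 -4 0 9.3; -15 7 -6.5 0 9.3; -15 10 -9 0 9.3; -15 10 -9 0 9.3"

```text
t: 26.85
eef_pos: [514.3, -191.9, 254.3]
tcp_rot: [0.619, -0.343, -0.619, -0.341]
ft_force: [1.1, -0.6, -0.8]
opening: 92.9
```

```bash
python3 - <<'E'
from h import *
did("-15 10 -9 0 9.3"); show()
f=bot.grab_frame("scene");cv2.imwrite("pics/s23.png",f["color"][:,:,::-1])
f=bot.grab_frame("top");cv2.imwrite("pics/t23.png",f["color"][:,:,::-1])
E
```

```text
cmd [ 516.1 -185.3  254.2] -147.5
t 26.85 p [ 514.3 -191.9  254.3] F [ 1.14 -0.61 -0.85] w 92.9 q [-0.56  0.24  1.49 -0.    1.41  2.02]
```

View pics/s23.png

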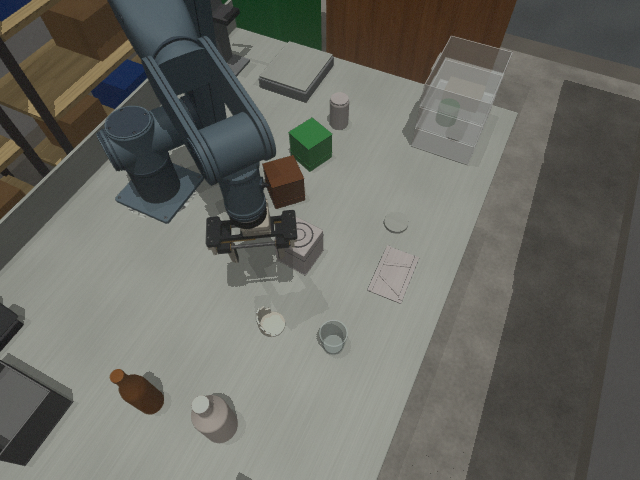

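View pics/t23.png

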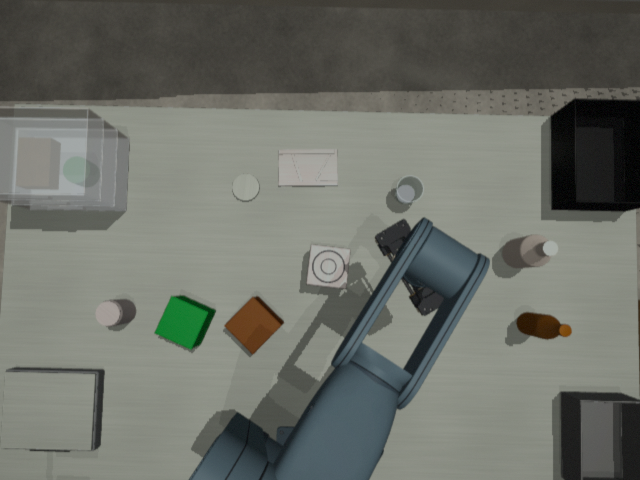

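The tin stands with the lid's two circles on top, at (328,266) in the top view. The shard is at (270,321) in the scene view, and the other items are at their original pixels. I'll check the size and hand in.

```bash
python3 - <<'E'
from h import *
f=bot.grab_frame("top");print(topquad(f,328,250,110,lo=146))
s=cv2.imread("pics/scene0.png").astype(int);t=bot.grab_frame("scene")["color"][:,:,::-1].astype(int)
for n,(u,v) in dict(shard=(270,321),jar=(333,337),tray=(392,273),lid=(396,222),can=(340,112),beer=(138,392),det=(214,418)).items():
  print(n,"mean px diff",abs(s[v-18:v+18,u-18:u+18]-t[v-18:v+18,u-18:u+18]).mean().round(1))
show()
E
python3 -c "
from plant import bot
print(bot.close_job())"
```

```text
area [ 308  245   42   42 1335]
(((520.932861328125, -21.093448638916016), (95.44619750976562, 95.03828430175781), 84.98229217529297), array([[306.8, 282.8],
       [311. , 244.6],
       [349.5, 248.8],
       [345.2, 287. ]], dtype=float32))
shard mean px diff 5.0
jar mean px diff 4.9
tray mean px diff 5.6
lid mean px diff 5.5
can mean px diff 4.8
beer mean px diff 3.9
det mean px diff 5.1
t 27.05 p [ 516.1 -185.2  254.1] F [ 0.23 -0.21  0.25] w 93.1 q [-0.55  0.24  1.49  0.    1.41  2.03]
the job is handed in; nothing more can be done
None
```

The tin now stands upright with the lid on top, and I handed the job in at 27 s of the 72 s allowed. No verdict was reported.

**How it was done:** I tipped the tin two quarter turns towards −y. On each turn one finger pushed and lifted the back face, then the jaws straddled the top edge. The front finger eased the tin down to flat. Between turns it rested flat on its side, confirmed in both pictures after the gripper had lifted clear.

**Last checks:**
- **Tin:** the lid's two circular beads show on top. The top face is square at about 95 × 95 mm, slightly under 100, as it was before the first turn. It is centred near (521, −21) mm.
- **Other things:** the before and after pictures differ by only 4–6 grey levels at every listed item, so nothing visibly moved.
- **Robot:** the gripper is clear of everything, with tool force near zero.

**Limits:** I did not measure the tin's angular speed. I lowered it at about 0.2–0.3 rad/s, with some light free play around the balance point on both turns. The two cameras disagreed by up to about 5 mm on where the tin was. I used the top camera, and that did not affect the result.

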